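# Clamp a mustard jar in the relabelling cradle

## Task

Push the mustard jar along the cradle, without lifting it off the plate, until it is fully home against the end stop. Then swing the cam lever anticlockwise (seen from above) until the sprung follower drops into the cam's notch and the rubber jaw clamps the jar; leave the lever there. Do not knock over the jar or disturb the other goods.

Things in the scene. Friction and masses are not known exactly. Their poses are not given: they have to be found in the camera images.
- cradle: fixed relabelling cradle: white plate 12 mm thick; its top (z 12 mm) is the floor the jar slides on. Origin on the table top, z up, x to the end stop (roughly away from the robot), y to the lane's side wall. Plate spans x -150 to 80, y -155 to 125 mm in this frame; blue spring housing x -30 to 30, y -151 to -125, top z 36. The jar lane runs along x at y 67, open at its -x end
- end_stop (a point): middle of the end stop's face at plate height, cradle frame (62, 82, 12) mm: an aluminium wall across the lane, facing the cradle's -x, y 44 to 120 mm, top at z 54 mm
- side_wall (a point): middle of the side wall's face at plate height, cradle frame (32, 103, 12) mm: an aluminium wall along the lane, facing the cradle's -y, x -10 to 74 mm, top at z 54 mm; its entry is flared outward from x -10 to about x -36, y 124 mm
- nest (a point): where the centre of the jar's underside lies when the jar is fully home against the end stop and midway in the lane, jaw open: cradle frame (30, 67, 12) mm; the clamped jar ends about 4 mm further to +y, against the side wall
- jar: loose mustard-yellow jar, pale label, yellow cap: 64 mm diameter, 88 mm tall, 0.25 to 0.5 kg. Origin at the centre of its underside, z up. It starts standing on the plate at the open -x end of the lane, 80 to 140 mm short of home and up to 18 mm off the lane's middle. The lane is 72 mm wide while the jaw is open
- cam_lever (a joint): angle (rad, growing anticlockwise from above) of the black lever with the dark steel cam disc under it (80 mm diameter, z 14 to 30 mm). 0: lever along the cradle's -y; 1.571: along +x, over the green mark at the plate edge, notch facing the follower. Starts -0.5 to 0.35, range -0.8 to 2.2. Stays where left; 2 to 4 N at 75 mm moves it. The lever turns on a vertical axis
- cam_axis (a point): point on the vertical cam axis at the plate's top: cradle frame (0, -35, 12) mm. The follower is fully dropped with the lever at 1.57 plus or minus about 0.15 rad (it snaps in by itself from about 1.3); turning further forces it out of the notch again (about 18 N at 75 mm from the axis) and opens the jaw; turning back drops it again
- lever_push (a point): point on the lever bar's centre line, 75 mm from the cam axis, mid height (53 mm above the table). Bar 14 mm wide, z 40 to 66 mm above the table, reaching 96 mm from the axis; a red ball of 26 mm diameter on its end, centred at 102 mm. All under its sweep is lower than 37 mm. Push its flank or pinch it from above
- jaw: sprung jaw, slides along the cradle's y only: blue yoke round the cam (z 14 to 30 mm), brass follower roller on the cam's -y side, black rubber pad on its +y side, 40 mm long in x, z 14 to 52, with a sloping lead-in toward -x. Origin: pad face, mid length, underside; open at cradle frame (30, 31, 14) mm. Follower in notch: 14 N spring moves it 8 mm to +y onto a jar, 13 mm if empty
- sauce_bottle: bystander: brown bottle with blue cap, 60 mm diameter, 170 mm tall, standing on the table; origin at the centre of its underside
- spice_jar: bystander: red jar with black cap, 54 mm diameter, 75 mm tall, standing on the table; origin at the centre of its underside
- carton: bystander: cardboard carton 70 x 110 x 60 mm on the table; origin at the centre of its underside

How it is judged:
By the outcome, as a careful person would: the job done as asked, in the order asked, and still so for the second after the job is handed in, with the robot touching nothing.
It also fails if it takes over 64 s, if anything falls off the work surface, if the arm or the gripper's body presses on something with over 40 N, if the wrist force passes 120 N, or if a joint passes its speed limit or range.

## Robot

A 6-joint arm with a two-finger parallel gripper is mounted at the origin on the work surface. World frame = base frame: x ahead of the robot, y to its left, z up, the work surface at z = 0. Lengths are in m, angles in degrees, forces in N, time in s.
With the tool pointing down it reaches from about 0.4 to 0.825 m from the base axis. Payload 7 kg.
Tool frame: the origin (TCP) lies between the finger pads; the fingertips stand 19 mm ahead of it and the grasp point (between the pads) is the TCP (r.tip_extent is the distance from the TCP to the fingertips, in m); z points along the fingers, y is the direction in which the jaws open and shut (so a half turn about z gives the same grasp; the last joint's range is limited). The gripper opens to 88 mm and grips with 3 to 60 N. Pads are 19 mm wide; open, the fingers measure 130 mm over their backs; the gripper's body (78 mm by 193 mm) begins 47 mm behind the grasp point.
Start: joints at [-54.311, 20.546, 0.682, 0, -70.136, -16.507], TCP at [0.222, -0.638, 0.246] pointing down, gripper open.
Joint ranges: [-176.03, 176.03], [-82.01, 121.73], [-58.28, 71.71], [-173.87, 95.51], [-174.79, -0.11], [-173.66, 173.66]. Speed limits (degrees/s): [136.94, 136.94, 172.46, 180, 180, 180].

## Interface

Orientations are given as [roll, pitch, yaw] about the fixed x, y, z axes, in that order (R = Rz(yaw) Ry(pitch) Rx(roll)).
In Python, from plant import r, capture, workorder, spotter gives the robot as it stands.
- The arm moves only by the tool step_arm, never from a script. Its argument "motion" is a list of rows, each a list of 5 numbers: the finger opening in m, from 0 to 0.0876, then the shift along the tool's x, y, z in m, then the turn about the tool's z in rad. In form: [[grip, dx, dy, dz, roll], ...]. A call has 1 to 5 rows; each row is the pose to reach, as a shift and turn from the pose commanded when the call began, along the tool's axes at that moment; what a row does not reach only later rows make up. A row lasts 1/8 s, in which the tool goes at most 62.5 mm and 10.7 degrees, less where a joint would pass 70% of its speed; a pose out of reach is approached as far as the arm can. A call with a gripper value outside its range is refused whole. The fingers move at their own pace and stop on an object; "newtons" is the grip in N (left out, the last holds). Time passes only in rows, so rows that repeat a pose let the fingers close. It gives the time, the measured TCP pose, the force and the opening at its end, in the units of the state.
- r.get_state(): the state, without advancing time (a new reading comes with each control period).
- capture(name): name is "scene" or "side" or "wrist"; returns a dict with "image" (480x640x3 uint8, red, green, blue), "z_map" (480x640 float32, m along the optical axis (not along the pixel's ray), 0 where there is no reading), "fx", "fy", "cx", "cy" (pixels), "pose" (4x4, takes a point from camera to world coordinates). Camera axes: x right, y down, z forward; pixel columns grow to the right and rows downward; lengths in m; the calibration is good to about 2 mm. The wrist camera is an equidistant fisheye: a pixel r from the principal point sees the ray r / f radians off the axis. A picture is of the moment at which its call begins.
- workorder.close_job(): hands the job in, once; it reports no verdict.
Trained networks look in the newest picture that a camera, given by its name, has taken for a name from the list of things; names that differ only in an ending like _2 or _b are one class to them, and where a whole thing is asked for, a point or a joint stands for the part that bears it (a point fixed in the world has none). Each returns a list of dicts, best first, with "p" (0 to 1); they miss things now and then, are a little off and sometimes report something else, mostly with a low value. They report only what shows in the picture. A call takes as long as a camera call.
- spotter.regions_of(camera, label): "mask" (480x640 bool, what is visible of it).
- spotter.tip_of(camera, label): "location" ([x, y, z] in m, in world coordinates, good to about 4 mm: a listed point, or the origin of a listed thing).
The state is a dict: "time_s": time; "joints": joint angles; "qd": joint speeds; "joint_torque": joint torques, N m; "tcp_pos": TCP position; "eef_rot": TCP orientation; "contact_force": force on the tool from outside, world axes, zero at the start; "moment": the same for the moment, N m; "gripper_width": finger opening in m.
Only numpy, scipy, OpenCV 4.12 (cv2) and the standard library are available. Lean on these libraries where they do the work, as an engineer would, in place of code of your own. Each camera call takes 0.05 s, during which the arm holds its last target.

## Working session

There is one attempt and no reset: what is moved stays moved. The work goes in short steps, Python scripts to look and compute and a tool call to move; the robot and the scene stay as the last step left them, time stands still between calls to the robot, and variables do not carry over. Pictures are saved under pics/ and viewed, and the job is handed in when it is done.

Besides the shell and the picture viewer there is one more tool, called after "Call:" as name([rows], argument=value, ...), one row to a line, values as JSON. step_arm: Moves the arm, as the interface text tells. Its arguments: {"type":"object","properties":{"motion":{"type":"array","items":{"type":"array","items":{"type":"number"}}},"newtons":{"type":"number"}},"required":["motion"]}

```bash
mkdir -p pics; ls
cat > h.py <<'E'
import numpy as np, cv2
from plant import r, capture, workorder, spotter
def save(c,n): cv2.imwrite(f'pics/{n}.png',c['image'][:,:,::-1])
E
python3 - <<'E'
from h import *
for n in ['scene','side']:
    c=capture(n); save(c,n+'0')
    for l in ['cradle','end_stop','side_wall','nest','jar','cam_axis','lever_push','cam_lever','jaw','sauce_bottle','spice_jar','carton']:
        t=spotter.tip_of(n,l)
        print(n,l,[(round(d['p'],2),np.round(d['location'],4).tolist()) for d in t[:2]])
print(r.get_state())
E
```

```text
pics
scene cradle [(0.74, [0.5996, -0.0915, 0.0021])]
scene end_stop [(0.67, [0.6366, 0.0029, 0.0117]), (0.31, [0.6167, -0.0519, 0.012])]
scene side_wall [(0.84, [0.6037, 0.0151, 0.0125])]
scene nest [(0.8, [0.6113, -0.0162, 0.0097])]
scene jar [(0.59, [0.4952, -0.0365, 0.0129])]
scene cam_axis [(0.72, [0.6019, -0.1275, 0.013])]
scene lever_push [(0.93, [0.6105, -0.1943, 0.0547])]Traceback (most recent call last):
  File "<stdin>", line 5, in <module>
ValueError: it knows: cam_axis, carton, cradle, end_stop, jar, jaw, lever_push, nest, sauce_bottle, side_wall, spice_jar
```

Run:
```python
from h import *
for n in ['scene','side','wrist']:
    c=capture(n); save(c,n+'1')
    for l in ['cradle','end_stop','side_wall','nest','jar','cam_axis','lever_push','jaw','sauce_bottle','spice_jar','carton']:
        t=spotter.tip_of(n,l)
        print(n,l,[(round(d['p'],2),np.round(d['location'],4).tolist()) for d in t[:2]])
print(r.get_state())
```

```text
scene cradle [(0.93, [0.5947, -0.0941, 0.0057])]
scene end_stop [(0.58, [0.6377, 0.0046, 0.012])]
scene side_wall [(0.92, [0.6062, 0.0189, 0.012]), (0.16, [0.4939, -0.0357, 0.0132])]
scene nest [(0.67, [0.6103, -0.0186, 0.0099]), (0.66, [0.6045, -0.1939, 0.0528])]
scene jar [(0.84, [0.4962, -0.0323, 0.0144])]
scene cam_axis [(0.79, [0.6035, -0.124, 0.0112])]
scene lever_push [(0.85, [0.608, -0.197, 0.0533])]
scene jaw [(0.86, [0.6187, -0.0505, 0.0158]), (0.39, [0.6073, -0.1951, 0.0539])]
scene sauce_bottle [(0.7, [0.5617, 0.1726, 0.0]), (0.55, [0.6055, -0.1922, 0.052])]
scene spice_jar [(0.57, [0.6363, 0.0061, 0.0131]), (0.43, [0.5994, -0.0903, 0.0026])]
scene carton [(0.64, [0.7512, 0.003, 0.0051]), (0.16, [0.5986, -0.091, 0.0019])]
side cradle [(0.81, [0.5881, -0.0886, 0.0009])]
side end_stop [(0.76, [0.6401, 0.0053, 0.012])]
side side_wall [(0.76, [0.6047, 0.0219, 0.0149]), (0.25, [0.5653, 0.1771, 0.0027])]
side nest [(0.85, [0.6106, -0.0165, 0.0159]), (0.15, [0.5896, -0.0889, 0.0005])]
side jar [(0.95, [0.4971, -0.0308, 0.0111])]
side cam_axis [(0.89, [0.5985, -0.1257, 0.0112]), 
[... 540 characters left out ...]
st spice_jar []
wrist carton []
{'time_s': 2.2, 'joints': array([-5.43102999e+01,  2.05480325e+01,  6.82523174e-01, -6.60019731e-04,
       -7.01371793e+01, -1.65071097e+01]), 'qd': array([ 0.01547284, -0.01468514, -0.01618701,  0.07317261, -0.0107427 ,
        0.02668598]), 'joint_torque': array([ 1.10039273e-03, -5.82379889e+01,  2.93300414e+01,  7.00260267e+00,
        1.23360250e-02,  2.16430573e-05]), 'tcp_pos': array([ 0.22177079, -0.63750227,  0.24554457]), 'eef_rot': array([ 1.79997246e+02, -1.68779117e-04, -1.60817634e+02]), 'contact_force': array([-0.32446955,  0.17070338, -0.2924323 ]), 'moment': array([ 0.00930315,  0.02101035, -0.01663792]), 'gripper_width': 0.08771518046167265}
```

View pics/scene0.png

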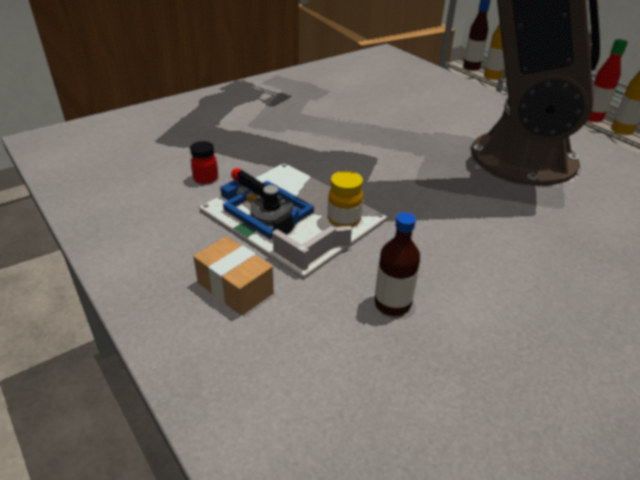

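```bash
ls pics
```

```text
scene0.png
scene1.png
side1.png
wrist1.png
```

View pics/side1.png

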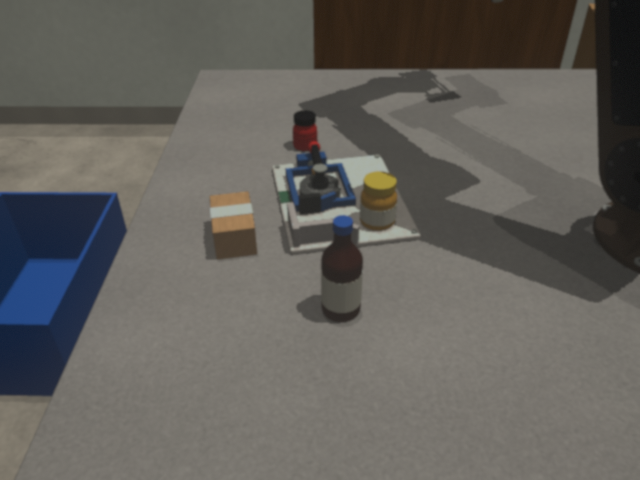

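Run:
```python
import numpy as np
P=[((62,82),(.6381,.0043)),((32,103),(.605,.0195)),((30,67),(.6106,-.017)),((0,-35),(.601,-.1257)),((0,0),(.5955,-.0913)),((30,31),(.6188,-.054))]
a=np.array([p[0] for p in P])/1e3;b=np.array([p[1] for p in P])
am,bm=a.mean(0),b.mean(0);A=a-am;B=b-bm
th=np.arctan2((A[:,0]*B[:,1]-A[:,1]*B[:,0]).sum(),(A*B).sum())
R=np.array([[np.cos(th),-np.sin(th)],[np.sin(th),np.cos(th)]]);t=bm-R@am
print(np.degrees(th),t,(b-(a@R.T+t))*1e3)
for n,w in [('jar',(.4965,-.032)),('lev',(.609,-.196)),('sauce',(.563,.172)),('spice',(.641,-.324)),('carton',(.748,.001))]:
    print(n,R.T@(np.array(w)-t)*1e3)
```

```text
11.963861246678798 [ 0.59495903 -0.08978941] [[-0.51413629  1.0182987 ]
 [ 0.08740859  1.89329004]
 [ 0.18135675  1.02590703]
 [-1.21434555 -1.67084067]
 [ 0.54096869 -1.51058972]
 [ 0.91874782 -0.75606537]]
jar [-84.34091981  76.94417478]
lev [  -8.28091312 -106.8141594 ]
sauce [ 23.00272066 262.7279008 ]
spice [  -3.50972034 -238.66724325]
carton [168.53685896  57.0927516 ]
```

The side picture shows the jar at about (380,200), the lever pointing away at (315,155), and the end-stop and side walls at (320,225). I'll refine the cradle pose from depth.

```bash
cat >> h.py <<'E'
def cloud(c):
    z=c['z_map'];v,u=np.mgrid[0:480,0:640]
    p=np.stack([(u-c['cx'])/c['fx']*z,(v-c['cy'])/c['fy']*z,z],-1)
    w=p@c['pose'][:3,:3].T+c['pose'][:3,3]
    w[z<=0]=np.nan
    return w
E
python3 - <<'E'
from h import *
import scipy.ndimage as nd
allp=[]
for n in ['scene','side']:
    c=capture(n); w=cloud(c)
    t=spotter.regions_of(n,'cradle'); 
    if not t: print('none');continue
    m=t[0]['mask']; print(n,t[0]['p'],m.sum())
    pts=w[m]; pts=pts[np.isfinite(pts).all(1)]
    print(np.percentile(pts,[2,50,98],axis=0))
    pl=pts[(pts[:,2]>0.006)&(pts[:,2]<.019)]
    print('plate z',np.median(pl[:,2]))
    rc=cv2.minAreaRect((pl[:,:2]*1e3).astype(np.float32)); print(rc)
    allp.append(pl)
    j=spotter.regions_of(n,'jar')
    if j:
        q=w[nd.binary_erosion(j[0]['mask'],iterations=1)];q=q[np.isfinite(q).all(1)]
        b=q[(q[:,2]>.03)&(q[:,2]<.08)][:,:2]
        from scipy.optimize import least_squares
        s=least_squares(lambda x:np.hypot(*(b-x).T)-.032,b.mean(0)+(b.mean(0)-c['pose'][:2,3])*.02,loss='soft_l1',f_scale=.003)
        print('jar',s.x,len(b),'ztop',np.percentile(q[:,2],98))
    im=c['image'].copy(); im[m]=im[m]//2+np.array([0,127,0],np.uint8)
    cv2.imwrite(f'pics/m_{n}.png',cv2.resize(im[100:300,150:450,::-1],(750,500)))
pl=np.vstack(allp);print(cv2.minAreaRect((pl[:,:2]*1e3).astype(np.float32)))
E
```

```text
scene 0.86 10772
[[ 0.44491824 -0.24240983  0.00095172]
 [ 0.60557745 -0.0904919   0.01463508]
 [ 0.68539992  0.04303742  0.06496383]]
plate z 0.011540632969279763
((561.4556274414062, -105.73484802246094), (232.80252075195312, 286.6229553222656), 11.306930541992188)
jar [ 0.4941708  -0.03424491] 845 ztop 0.10096487272251453
side 0.74 8887
[[ 0.43874645 -0.24834255  0.00219471]
 [ 0.58993243 -0.07308778  0.01522447]
 [ 0.68213365  0.04257677  0.0671177 ]]
plate z 0.012399590142203765
((562.1962890625, -108.78205871582031), (230.24057006835938, 289.72113037109375), 11.404777526855469)
jar [ 0.49632058 -0.03609592] 902 ztop 0.10155955682893089
((561.8709106445312, -108.05093383789062), (232.81358337402344, 291.32452392578125), 11.345541954040527)
```

```bash
cat >> h.py <<'E'
from scipy.spatial.transform import Rotation as Ro
def go(target,yaw):
    s=r.get_state(); R=Ro.from_euler('xyz',s['eef_rot'],degrees=True).as_matrix()
    d=R.T@(np.array(target)-s['tcp_pos']); 
    dy=(yaw-s['eef_rot'][2]+180)%360-180
    print('shift',d.round(4),'roll',round(-np.radians(dy),4)); return d
def W(x,y,th=np.radians(11.6),t=(.5948,-.0890)):
    c,s=np.cos(th),np.sin(th); return np.array([t[0]+(c*x-s*y)/1e3,t[1]+(s*x+c*y)/1e3])
E
python3 - <<'E'
from h import *
go([.47,-.036,.24],-78.4)
E
```

```text
shift [-0.4321  0.4865  0.0056] roll -1.4385
```

Call:
step_arm([
  [0.0876,-0.216,0.243,0,-0.72],
  [0.0876,-0.216,0.243,0,-0.72],
  [0.0876,-0.216,0.243,0,-0.72],
  [0.0876,-0.216,0.243,0,-0.72],
  [0.0876,-0.216,0.243,0,-0.72],
])

```text
time_s: 3.12
tcp_pos: [0.3416, -0.347, 0.2459]
eef_rot: [-179.9, 0.0, -119.4]
contact_force: [1.7, -0.4, 0.9]
gripper_width: 0.0874
```

Run:
```python
from h import *
print(r.get_state()['joints'])
go([.48,-.036,.24],-78.4)
```

```text
[-2.22459510e+01  2.53236560e+00 -2.23322252e+01  6.10928610e-03
 -6.50825810e+01 -7.20077427e+00]
shift [-0.3389  0.0324  0.0058] roll -0.7164
```

Call:
step_arm([
  [0.0876,-0.339,0.033,0,-0.716],
  [0.0876,-0.339,0.033,0,-0.716],
  [0.0876,-0.339,0.033,0,-0.716],
  [0.0876,-0.339,0.033,0,-0.716],
  [0.0876,-0.339,0.033,0,-0.716],
])

```text
time_s: 3.75
tcp_pos: [0.4688, -0.0611, 0.2462]
eef_rot: [-179.9, -0.0, -78.4]
contact_force: [1.3, -0.2, -0.8]
gripper_width: 0.0876
```

Run:
```python
from h import *
c=capture('wrist'); save(c,'wrist2'); print({k:c[k] for k in ['fx','fy','cx','cy']},c['pose'].round(3))
for l in ['cradle','end_stop','side_wall','nest','jar','cam_axis','lever_push','jaw']:
        t=spotter.tip_of('wrist',l)
        print(l,[(round(d['p'],2),np.round(d['location'],4).tolist()) for d in t[:2]])
```

```text
{'fx': 371.64829954431775, 'fy': 371.64829954431775, 'cx': 318.1395500637999, 'cy': 237.42893366884522} [[-0.979 -0.195 -0.052  0.483]
 [-0.202  0.944  0.263 -0.132]
 [-0.003  0.268 -0.964  0.386]
 [ 0.     0.     0.     1.   ]]
cradle [(0.76, [0.5948, -0.0887, -0.001]), (0.34, [0.6063, -0.0171, 0.0142])]
end_stop [(0.81, [0.6378, 0.006, 0.0133])]
side_wall [(0.8, [0.6059, 0.0168, 0.0113])]
nest [(0.92, [0.6076, -0.0201, 0.0151])]
jar [(0.97, [0.4967, -0.0359, 0.0137])]
cam_axis [(0.81, [0.5973, -0.1198, 0.0115])]
lever_push [(0.71, [0.6093, -0.1966, 0.0538]), (0.4, [0.755, 0.0028, 0.0013])]
jaw [(0.84, [0.6137, -0.0516, 0.0171])]
```

View pics/wrist2.png

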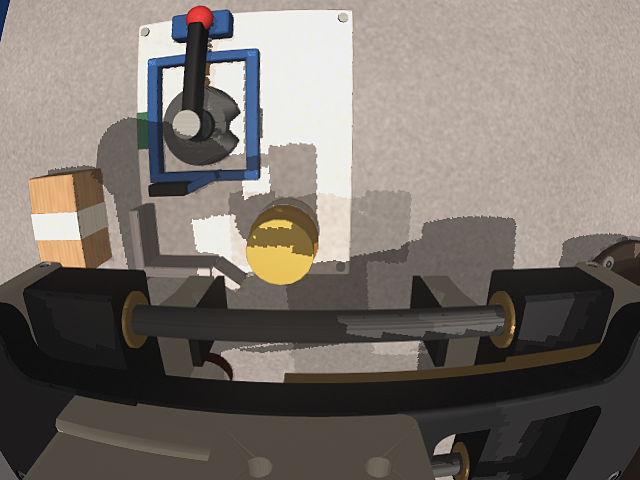

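The wrist picture shows the jar cap centred at (281,250), the cam axis hub at (187,123), plate corners at about (353,10) and (140,24), and the L-shaped walls at (145,240) and (185,262).

```bash
cat >> h.py <<'E'
def proj(c,P):
    P=np.atleast_2d(P); q=(P-c['pose'][:3,3])@c['pose'][:3,:3]
    rr=np.hypot(q[:,0],q[:,1]); th=np.arctan2(rr,q[:,2]); 
    return np.c_[c['cx']+c['fx']*th*q[:,0]/rr, c['cy']+c['fy']*th*q[:,1]/rr]
def over(c,n,th,t,crop,sc):
    im=cv2.resize(c['image'],None,fx=sc,fy=sc)[:,:,::-1].copy()
    def ln(pts,z,col):
        pts=np.array(pts,float); L=[]
        for a,b in zip(pts[:-1],pts[1:]): L+= [a+(b-a)*k for k in np.linspace(0,1,15)]
        P=np.array([[*W(*q,th,t),z/1e3] for q in L]); u=(proj(c,P)+.5)*sc
        cv2.polylines(im,[u.astype(int)],False,col,1)
    ln([(-150,-155),(80,-155),(80,125),(-150,125),(-150,-155)],12,(0,0,255))
    ln([(62,44),(62,103),(-10,103),(-36,124)],54,(0,255,0))
    ln([(50,31),(10,31)],52,(255,0,255))
    a=np.linspace(0,6.28,40); ln(np.c_[40*np.cos(a),-35+40*np.sin(a)],30,(255,255,0))
    ln([(-30,-125),(30,-125),(30,-151),(-30,-151),(-30,-125)],36,(0,128,255))
    x0,y0,x1,y1=[int(k*sc) for k in crop]; cv2.imwrite(f'pics/{n}.png',im[y0:y1,x0:x1])
E
python3 - <<'E'
from h import *
c=capture('wrist')
over(c,'ov1',np.radians(11.6),(.5948,-.0890),(110,0,370,290),2)
E
```

```text
(no output)
```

View pics/ov1.png

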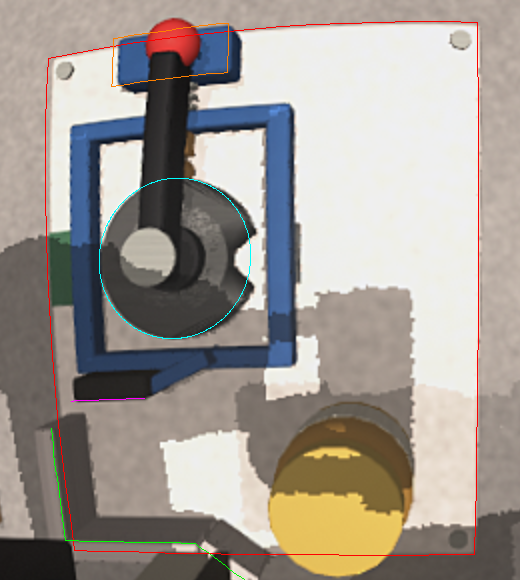

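Run:
```python
from h import *
c=capture('wrist')
print(proj(c,[[.4965,-.0355,.1]]), 'seen ~ (278.5,252)')
th=np.radians(11.6);R=np.array([[np.cos(th),-np.sin(th)],[np.sin(th),np.cos(th)]])
print(R.T@(np.array([.4965,-.0355])-[.5948,-.0890])*1e3, W(30,67))
go([.4965,-.0355,.14],-78.4);go([.4965,-.0355,.08],-78.4)
```

```text
[[276.71130937 256.40427676]] seen ~ (278.5,252)
[-85.53457825  72.1732355 ] [ 0.61071504 -0.01733612]
shift [-0.0225 -0.0336  0.1057] roll -0.0043
shift [-0.0225 -0.0336  0.1657] roll -0.0043
```

Call:
step_arm([
  [0.0876,-0.022,-0.034,0,0],
  [0.0876,-0.022,-0.034,0.05,0],
  [0.0876,-0.022,-0.034,0.1,0],
  [0.0876,-0.022,-0.034,0.1,0],
  [0.0876,-0.022,-0.034,0.1,0],
])

```text
time_s: 4.92
tcp_pos: [0.4983, -0.0352, 0.1473]
eef_rot: [-179.9, -0.0, -78.5]
contact_force: [0.7, 0.0, 0.0]
gripper_width: 0.0876
```

Run:
```python
from h import *
c=capture('wrist');save(c,'w3')
go([.4965,-.0360,.08],-78.4)
```

```text
shift [0.0006 0.0025 0.0678] roll -0.0025
```

View pics/w3.png

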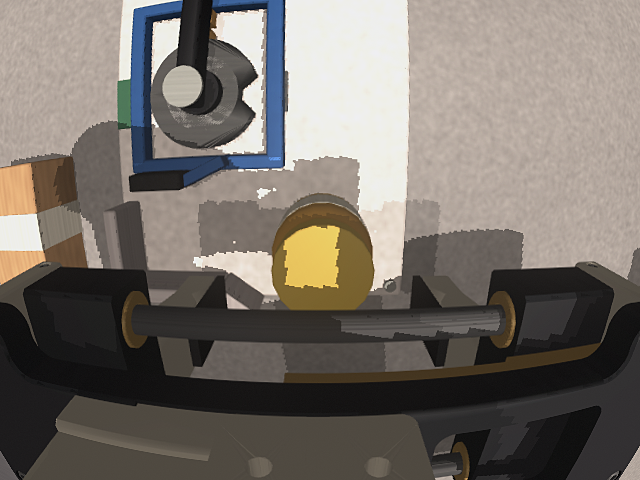

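The jar (cap at (323,265)) sits midway between the fingers (205 and 433). I'll descend and grip lightly.

Call:
step_arm([
  [0.0876,0,0.002,0.025,0],
  [0.0876,0,0.002,0.05,0],
  [0.0876,0,0.002,0.067,0],
  [0.0876,0,0.002,0.067,0],
  [0.075,0,0.002,0.067,0],
], newtons=6)

```text
time_s: 5.6
tcp_pos: [0.4965, -0.0351, 0.0803]
eef_rot: [-179.8, 0.0, -78.5]
contact_force: [-0.1, 0.7, 0.3]
gripper_width: 0.0822
```

Call:
step_arm([
  [0.058,0,0,0,0],
  [0.058,0,0,0,0],
  [0.058,0,0,0,0],
  [0.058,0,0,0,0],
], newtons=6)

```text
time_s: 6.1
tcp_pos: [0.496, -0.0351, 0.0793]
eef_rot: [-179.9, -0.0, -78.5]
contact_force: [-0.6, 0.5, 5.3]
gripper_width: 0.0632
```

Run:
```python
from h import *
print(r.get_state()['gripper_width'])
p=W(30,67);go([*W(-40,67),.08],-78.4);go([*p,.08],-78.4)
```

```text
0.06319480316873109
shift [ 0.0056 -0.046  -0.0007] roll -0.002
shift [ 0.0054 -0.116  -0.0005] roll -0.002
```

Call:
step_arm([
  [0.058,0.003,-0.009,0,0],
  [0.058,0.0055,-0.018,0,0],
  [0.058,0.0055,-0.028,0,0],
  [0.058,0.0055,-0.037,0,0],
  [0.058,0.0055,-0.046,0,0],
])

```text
time_s: 6.72
tcp_pos: [0.5384, -0.0327, 0.0782]
eef_rot: [179.6, -0.0, -78.6]
contact_force: [-8.7, -2.1, 9.6]
gripper_width: 0.0633
```

Run:
```python
from h import *
s=r.get_state();print(s['tcp_pos'],s['contact_force'],s['gripper_width'])
c=capture('wrist');save(c,'w4')
for l in ['end_stop','side_wall','nest','jar','jaw']:
        t=spotter.tip_of('wrist',l)
        print(l,[(round(d['p'],2),np.round(d['location'],4).tolist()) for d in t[:2]])
over(c,'ov4',np.radians(11.6),(.5948,-.0890),(80,0,400,300),2)
```

```text
[ 0.53840007 -0.03265944  0.07818165] [-8.68357926 -2.06893976  9.5807687 ] 0.06326448722779698
end_stop []
side_wall []
nest [(0.97, [0.6054, -0.0194, 0.0168])]
jar [(0.6, [0.5365, -0.0334, 0.0147])]
jaw [(0.67, [0.6138, -0.0531, 0.0159])]
```

View pics/ov4.png

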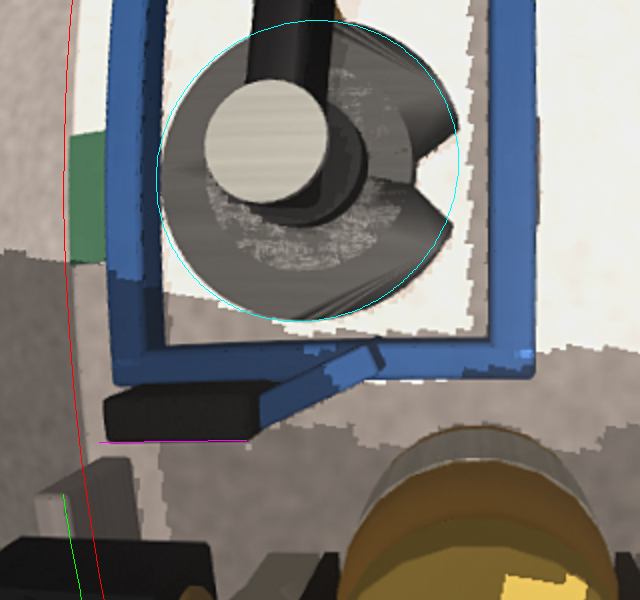

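The overlay agrees: the pad face lies on the magenta line at (175,441) and the cam disc on its circle. The jar is still between the fingers and lined up with the lane, so I continue.

Run:
```python
from h import *
go([*W(30,67),.079],-78.4)
```

```text
shift [-0.0006 -0.0722 -0.0009] roll -0.0028
```

Call:
step_arm([
  [0.058,0,-0.01,0,0],
  [0.058,0,-0.02,0,0],
  [0.058,0,-0.03,0,0],
  [0.058,0,-0.04,0,0],
  [0.058,0,-0.05,0,0],
])

```text
time_s: 7.65
tcp_pos: [0.5912, -0.0214, 0.0784]
eef_rot: [-180.0, 0.0, -78.5]
contact_force: [-2.1, -0.7, -0.9]
gripper_width: 0.0635
```

Run:
```python
from h import *
s=r.get_state();print(s['tcp_pos'],s['contact_force'],s['gripper_width'])
go([*W(30,67),.079],-78.4)
c=capture('wrist');save(c,'w5')
over(c,'ov5',np.radians(11.6),(.5948,-.0890),(80,0,400,300),2)
```

```text
[ 0.59119017 -0.02138315  0.07840196] [-2.09756204 -0.70685922 -0.94689629] 0.06346531397505957
shift [-0.0001 -0.0199 -0.0006] roll -0.0024
```

View pics/ov5.png

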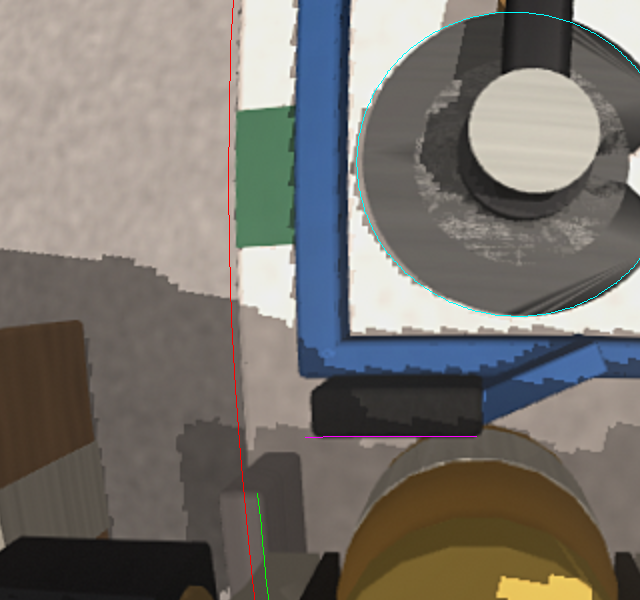

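The jar is entering the lane beside the pad, with the pad at (400,410) and the jar at (480,520). I'll push the last 20 mm in small steps.

Call:
step_arm([
  [0.058,0,-0.006,0,0],
  [0.058,0,-0.011,0,0],
  [0.058,0,-0.015,0,0],
  [0.058,0,-0.018,0,0],
  [0.058,0,-0.018,0,0],
])

```text
time_s: 8.32
tcp_pos: [0.6084, -0.0179, 0.0785]
eef_rot: [-180.0, 0.0, -78.5]
contact_force: [0.0, 0.2, -2.3]
gripper_width: 0.0637
```

Call:
step_arm([
  [0.058,0,-0.001,0,0],
  [0.058,0,-0.002,0,0],
  [0.058,0,-0.002,0,0],
])

```text
time_s: 8.7
tcp_pos: [0.6096, -0.0178, 0.0785]
eef_rot: [180.0, -0.0, -78.5]
contact_force: [-1.9, -0.1, -0.9]
gripper_width: 0.0636
```

Call:
step_arm([
  [0.058,0,-0.001,0,0],
  [0.058,0,-0.002,0,0],
  [0.058,0,-0.002,0,0],
])

```text
time_s: 9.07
tcp_pos: [0.61, -0.0179, 0.0784]
eef_rot: [179.8, -0.0, -78.6]
contact_force: [-7.8, 0.1, 3.6]
gripper_width: 0.0634
```

Call:
step_arm([
  [0.058,0,-0.001,0,0],
  [0.058,0,-0.002,0,0],
  [0.058,0,-0.002,0,0],
])

```text
time_s: 9.45
tcp_pos: [0.6104, -0.0179, 0.0782]
eef_rot: [179.6, -0.0, -78.6]
contact_force: [-11.8, -1.4, 6.4]
gripper_width: 0.0642
```

Run:
```python
from h import *
s=r.get_state();print(s['tcp_pos'],s['contact_force'],s['gripper_width'])
c=capture('wrist');save(c,'w6')
over(c,'ov6',np.radians(11.6),(.5948,-.0890),(80,0,400,300),2)
for n in ['scene','side']:
  c=capture(n); cv2.imwrite(f'pics/{n}6.png',cv2.resize(c['image'][120:280,190:440,::-1],None,fx=3,fy=3))
  print([(round(d['p'],2),np.round(d['location'],4).tolist()) for d in spotter.tip_of(n,'jar')[:2]])
```

```text
[ 0.61043764 -0.01787797  0.07818189] [-11.7848737   -1.39596446   6.39742714] 0.06415771066158683
[(0.64, [0.6099, -0.0176, 0.0112])]
[(0.73, [0.6113, -0.0122, 0.0135])]
```

View pics/ov6.png

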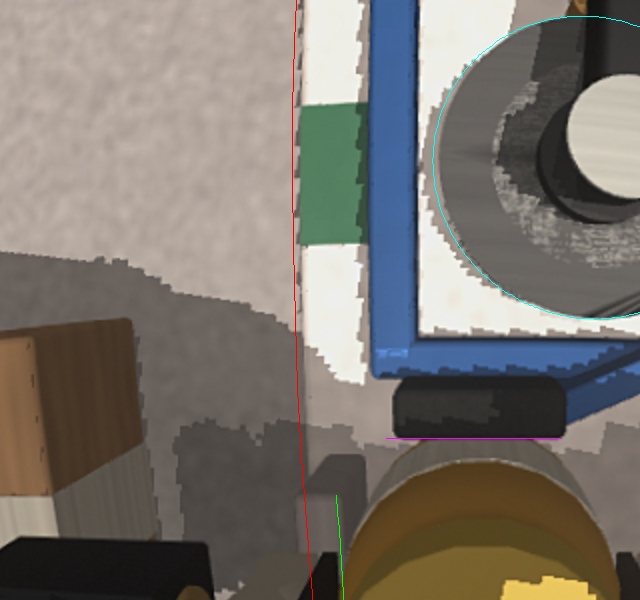

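View pics/scene6.png

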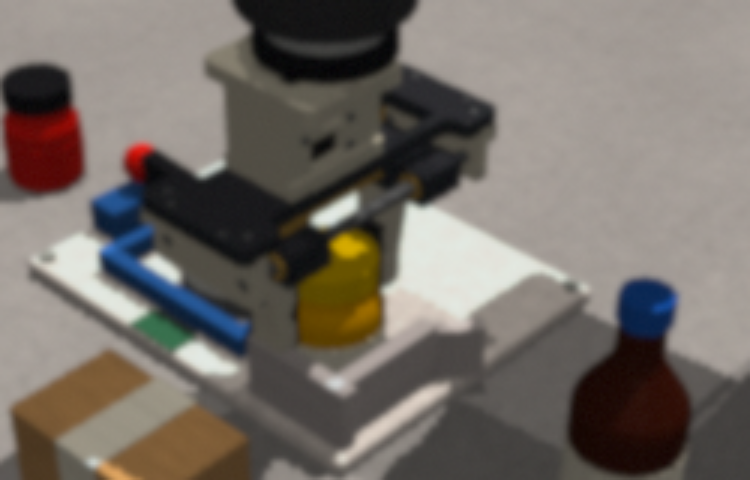

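The jar stopped at x 0.6104, close to the expected nest (0.6107), and the contact force is rising. I'll ease off, release, and then nudge it lower from behind to make sure it stands square.

Call:
step_arm([
  [0.058,0,0.004,0,0],
  [0.07,0,0.004,0,0],
  [0.0876,0,0.004,0,0],
  [0.0876,0,0.004,0,0],
  [0.0876,0,0.004,0,0],
])

```text
time_s: 10.32
tcp_pos: [0.6103, -0.0175, 0.0786]
eef_rot: [-180.0, -0.0, -78.5]
contact_force: [0.4, -0.1, 1.0]
gripper_width: 0.0867
```

Call:
step_arm([
  [0.0876,0,0,0,0],
  [0.0876,0,0,-0.03,0],
  [0.0876,0,0,-0.06,0],
  [0.0876,0,0.04,-0.07,0],
  [0.0876,0,0.07,-0.07,0],
])

```text
time_s: 10.95
tcp_pos: [0.5408, -0.0317, 0.1495]
eef_rot: [-179.9, 0.0, -78.5]
contact_force: [0.8, -0.1, -0.8]
gripper_width: 0.087
```

Run:
```python
from h import *
s=r.get_state();print(s['tcp_pos'],s['contact_force'],s['gripper_width'])
c=capture('wrist');save(c,'w7')
print([(round(d['p'],2),np.round(d['location'],4).tolist()) for d in spotter.tip_of('wrist','jar')[:2]])
go([*W(-15,67),.062],-78.4)
```

```text
[ 0.5407908  -0.03168046  0.14945622] [ 0.83484471 -0.14793769 -0.79042022] 0.08700011462088893
[(0.89, [0.6072, -0.0189, 0.011])]
shift [-0.     -0.0284  0.087 ] roll -0.0031
```

View pics/w7.png

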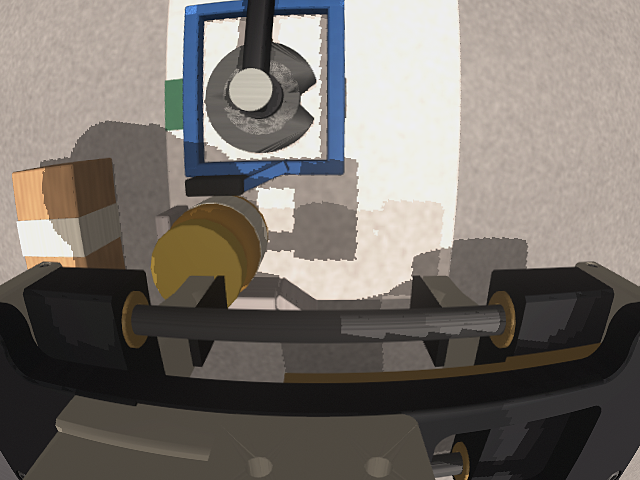

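The jar stands upright at the nest, with its cap at (200,265). I'll close the fingers and nudge it at mid height from behind.

Call:
step_arm([
  [0.0,0,0.005,0,0],
  [0.0,0,0.005,0,0],
  [0.0,0,0.005,0.03,0],
  [0.0,0,0.005,0.06,0],
  [0.0,0,0.005,0.087,0],
], newtons=20)

```text
time_s: 11.68
tcp_pos: [0.537, -0.0324, 0.0603]
eef_rot: [180.0, -0.0, -78.5]
contact_force: [1.3, 0.1, 0.0]
gripper_width: 0.0438
```

Call:
step_arm([
  [0.0,0,0,0,0],
  [0.0,0,-0.008,0,0],
  [0.0,0,-0.015,0,0],
  [0.0,0,-0.018,0,0],
  [0.0,0,-0.02,0,0],
])

```text
time_s: 12.3
tcp_pos: [0.5565, -0.0285, 0.0619]
eef_rot: [-180.0, 0.0, -78.5]
contact_force: [-0.0, -0.8, -0.0]
gripper_width: 0.0008
```

Run:
```python
from h import *
s=r.get_state();print(s['tcp_pos'],s['contact_force'],s['gripper_width'])
go([*W(-23,67),.062],-78.4)
c=capture('wrist');save(c,'w8')
```

```text
[ 0.55645405 -0.02848654  0.06189154] [-0.02768529 -0.84425278 -0.02486129] 0.0008068673114281623
shift [-0.     -0.0024 -0.0001] roll -0.0025
```

View pics/w8.png

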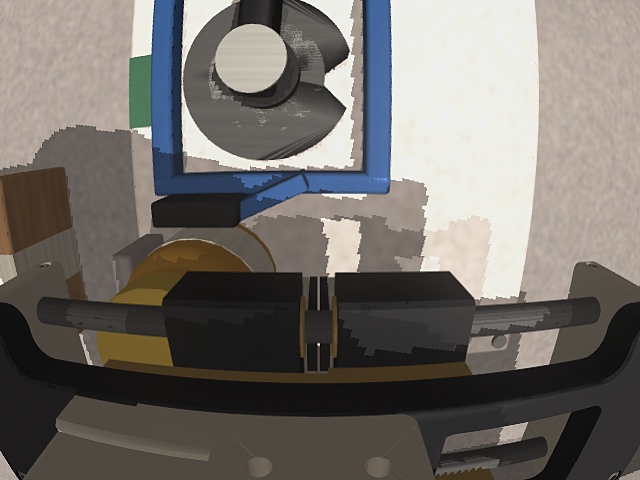

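Call:
step_arm([
  [0.0,0,-0.002,0,0],
  [0.0,0,-0.004,0,0],
  [0.0,0,-0.004,0,0],
])

```text
time_s: 12.72
tcp_pos: [0.5597, -0.0279, 0.0616]
eef_rot: [180.0, -0.0, -78.5]
contact_force: [-1.3, -0.5, 2.2]
gripper_width: 0.0002
```

Call:
step_arm([
  [0.0,0,-0.002,0,0],
  [0.0,0,-0.004,0,0],
  [0.0,0,-0.004,0,0],
])

```text
time_s: 13.1
tcp_pos: [0.5607, -0.0282, 0.0618]
eef_rot: [179.7, -0.0, -78.6]
contact_force: [-14.6, -3.0, 16.5]
gripper_width: 0.0006
```

The push met firm resistance straight away at finger x ≈ -22 mm, so the jar's centre is at about 30 mm and it is home. I'll back off, lift, and turn to the lever.

Call:
step_arm([
  [0.0,0,0.008,0,0],
  [0.0,0,0.02,0,0],
  [0.0,0,0.02,-0.04,0],
  [0.0,0,0.02,-0.08,0],
  [0.04,0,0.02,-0.1,0],
])

```text
time_s: 13.72
tcp_pos: [0.5449, -0.0308, 0.1638]
eef_rot: [-179.8, 0.0, -78.5]
contact_force: [0.2, -0.2, 0.0]
gripper_width: 0.0061
```

Run:
```python
from h import *
a=-0.11
for n in ['scene','side','wrist']:
    c=capture(n)
    for l in ['jar','lever_push']:
        print(n,l,[(round(d['p'],2),np.round(d['location'],4).tolist()) for d in spotter.tip_of(n,l)[:2]])
save(c,'w9')
th=np.radians(11.6);R=np.array([[np.cos(th),-np.sin(th)],[np.sin(th),np.cos(th)]])
A=W(0,-35); v=R.T@(np.array([.609,-.1965])-A); print('angle',np.arctan2(v[0],-v[1]),np.hypot(*v))
p=W(72*np.sin(a),-35-72*np.cos(a)); go([*p,.16],-78.4+np.degrees(a))
```

```text
scene jar [(0.64, [0.6062, -0.0145, 0.0119])]
scene lever_push [(0.95, [0.6072, -0.1926, 0.0507])]
side jar [(0.96, [0.6085, -0.0124, 0.014])]
side lever_push [(0.57, [0.6109, -0.1971, 0.0531])]
wrist jar [(0.64, [0.6097, -0.0177, 0.0143])]
wrist lever_push [(0.71, [0.5974, -0.1203, 0.0145])]
angle -0.10494308145974376 0.07356435817123567
shift [ 0.1735 -0.0308  0.0005] roll 0.1075
```

View pics/w9.png

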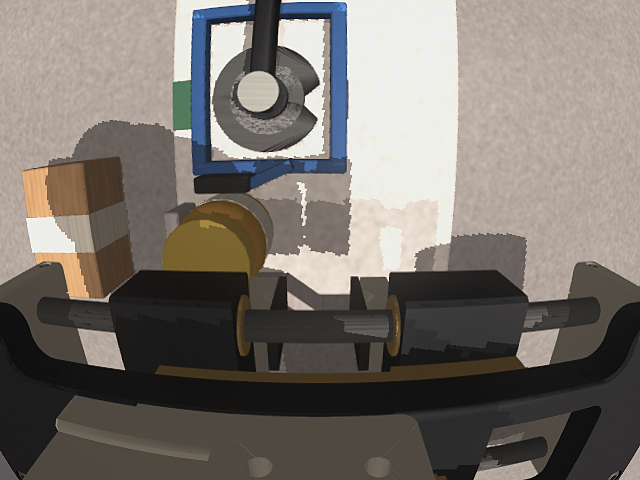

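The jar is home and upright, with its cap at (212,255). Next I move over the lever with the fingers about 45 mm apart.

Call:
step_arm([
  [0.045,0.173,-0.031,0,0.107],
  [0.045,0.173,-0.031,0,0.107],
  [0.045,0.173,-0.031,0,0.107],
  [0.045,0.173,-0.031,0,0.107],
  [0.045,0.173,-0.031,0,0.107],
])

```text
time_s: 14.8
tcp_pos: [0.6086, -0.1945, 0.1605]
eef_rot: [179.9, 0.0, -84.7]
contact_force: [0.1, 0.8, -0.4]
gripper_width: 0.0451
```

Run:
```python
from h import *
a=-.105
p=W(72*np.sin(a),-35-72*np.cos(a)); go([*p,.066],-78.4+np.degrees(a))
c=capture('wrist');save(c,'w10')
```

```text
shift [ 0.0005 -0.0004  0.0945] roll -0.0055
```

View pics/w10.png

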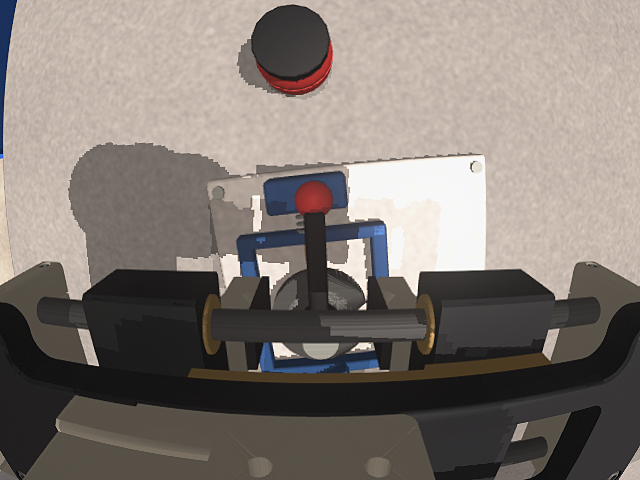

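The lever lies midway between the fingers, at (315,250). I descend straddling it.

Call:
step_arm([
  [0.045,0,0,0.03,0],
  [0.045,0,0,0.06,0],
  [0.045,0,0,0.08,0],
  [0.045,0,0,0.094,0],
  [0.024,0,0,0.094,0],
])

```text
time_s: 15.48
tcp_pos: [0.6086, -0.1936, 0.0669]
eef_rot: [179.9, 0.0, -84.6]
contact_force: [-0.3, 0.1, 0.6]
gripper_width: 0.0397
```

Call:
step_arm([
  [0.024,0,0,0,0],
  [0.024,0,0,0,0],
])

```text
time_s: 15.72
tcp_pos: [0.6097, -0.1943, 0.0686]
eef_rot: [-179.9, -0.0, -84.7]
contact_force: [0.2, 0.3, 0.5]
gripper_width: 0.0251
```

```bash
cat > arc.py <<'E'
from h import *
import sys
# rows for tool at lever angles
s=r.get_state();R=Ro.from_euler('xyz',s['eef_rot'],degrees=True).as_matrix()
print(s['tcp_pos'].round(4),s['contact_force'].round(1),s['gripper_width'])
v=s['tcp_pos'][:2]-W(0,-35);th=np.radians(11.6)
print('tcp ang',np.arctan2(v[1],v[0])-th+np.pi/2,'rad',np.hypot(*v))
for a in map(float,sys.argv[1:]):
    p=W(72*np.sin(a),-35-72*np.cos(a)); go([*p,.067],-78.4+np.degrees(a))
E
python3 arc.py .07 .24 .41 .58 .75
```

```text
[ 0.6097 -0.1943  0.0686] [0.2 0.3 0.5] 0.025101689065552567
tcp ang -0.09199580033923627 rad 0.07146698329126215
shift [-0.0006 -0.0116  0.0016] roll -0.1793
shift [-0.0038 -0.0234  0.0017] roll -0.3493
shift [-0.0089 -0.0345  0.0017] roll -0.5193
shift [-0.0159 -0.0446  0.0017] roll -0.6893
shift [-0.0244 -0.0533  0.0017] roll -0.8593
```

Call:
step_arm([
  [0.024,-0.0005,-0.0115,0,-0.18],
  [0.024,-0.004,-0.0235,0,-0.35],
  [0.024,-0.009,-0.0345,0,-0.52],
  [0.024,-0.016,-0.0445,0,-0.69],
  [0.024,-0.0245,-0.0535,0,-0.86],
])

```text
time_s: 16.35
tcp_pos: [0.659, -0.1655, 0.068]
eef_rot: [179.9, 0.1, -35.1]
contact_force: [-4.6, -1.5, 2.3]
gripper_width: 0.0239
```

```bash
python3 arc.py .9 1.05 1.18 1.28 1.38; python3 -c "
from h import *
c=capture('wrist');save(c,'w11')"
```

```text
[ 0.659  -0.1655  0.068 ] [-4.6 -1.5  2.3] 0.023900590509435153
tcp ang 0.7319344906934508 rad 0.07108689118621393
shift [ 0.0002 -0.012   0.001 ] roll -0.1447
shift [-0.0022 -0.0226  0.001 ] roll -0.2947
shift [-0.0055 -0.0313  0.001 ] roll -0.4247
shift [-0.0088 -0.0377  0.001 ] roll -0.5247
shift [-0.0127 -0.0438  0.001 ] roll -0.6247
```

View pics/w11.png

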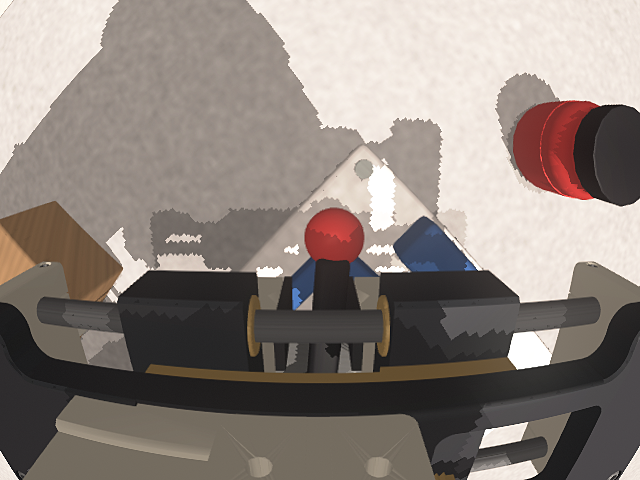

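The lever, with its ball at (335,237), follows the right finger. The carton is well clear.

Call:
step_arm([
  [0.024,0,-0.012,0,-0.145],
  [0.024,-0.002,-0.0225,0,-0.295],
  [0.024,-0.0055,-0.0315,0,-0.425],
  [0.024,-0.009,-0.0375,0,-0.525],
  [0.024,-0.0095,-0.0385,0,-0.54],
])

```text
time_s: 17.02
tcp_pos: [0.6747, -0.128, 0.0679]
eef_rot: [-180.0, -0.0, -4.6]
contact_force: [-0.9, -1.1, 0.6]
gripper_width: 0.0235
```

```bash
python3 arc.py 1.36 1.42 1.48 1.54 1.57; python3 -c "
from h import *
c=capture('wrist');save(c,'w12')"
```

```text
[ 0.6747 -0.128   0.0679] [-0.9 -1.1  0.6] 0.0235267423987966
tcp ang 1.3030300841730678 rad 0.07296809944434668
shift [-0.0011 -0.0041  0.0009] roll -0.0713
shift [-0.0016 -0.0084  0.0009] roll -0.1313
shift [-0.0023 -0.0126  0.0009] roll -0.1913
shift [-0.0032 -0.0169  0.0009] roll -0.2513
shift [-0.0038 -0.0189  0.0009] roll -0.2813
```

View pics/w12.png

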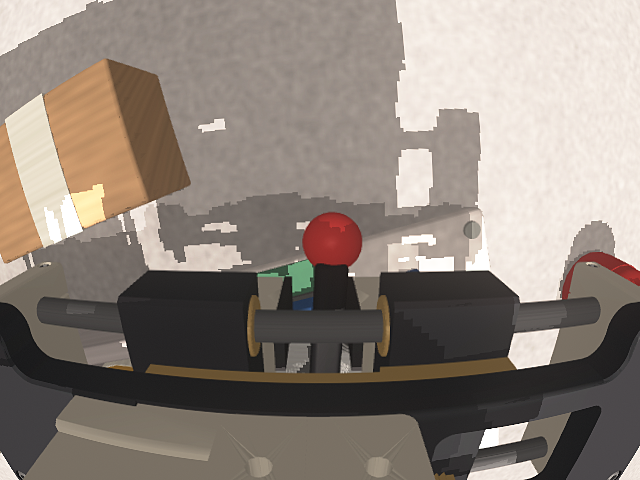

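Ball at (332,240), and the lever is approaching the green mark at (290,275). I'll do the last stretch slowly.

Call:
step_arm([
  [0.024,-0.001,-0.004,0,-0.07],
  [0.024,-0.0015,-0.0085,0,-0.13],
  [0.024,-0.0025,-0.0125,0,-0.19],
  [0.024,-0.003,-0.017,0,-0.25],
  [0.024,-0.004,-0.019,0,-0.28],
])

```text
time_s: 17.7
tcp_pos: [0.6727, -0.1091, 0.068]
eef_rot: [180.0, -0.1, 11.5]
contact_force: [0.9, -2.1, -0.5]
gripper_width: 0.0243
```

```bash
python3 arc.py 1.57 1.62; python3 -c "
from h import *
c=capture('wrist');save(c,'w13')
for n in ['scene','side']:
  c=capture(n); cv2.imwrite(f'pics/{n}13.png',cv2.resize(c['image'][120:280,190:440,::-1],None,fx=3,fy=3))
  for l in ['jaw','lever_push','jar']: print(n,l,[(round(d['p'],2),np.round(d['location'],4).tolist()) for d in spotter.tip_of(n,l)[:1]])
"
```

```text
[ 0.6727 -0.1091  0.068 ] [ 0.9 -2.1 -0.5] 0.024250404099775427
tcp ang 1.5658774640251842 rad 0.07225731454530672
shift [-0.0003 -0.0003  0.001 ] roll -0.0008
shift [-0.0004 -0.0039  0.001 ] roll -0.0508
scene jaw [(0.71, [0.6175, -0.0443, 0.0127])]
scene lever_push [(0.92, [0.6729, -0.1124, 0.0545])]
scene jar [(0.89, [0.6076, -0.011, 0.0121])]
side jaw [(0.71, [0.7479, 0.002, 0.0019])]
side lever_push [(0.96, [0.6778, -0.1119, 0.0543])]
side jar [(0.68, [0.6114, -0.0092, 0.0163])]
```

View pics/w13.png

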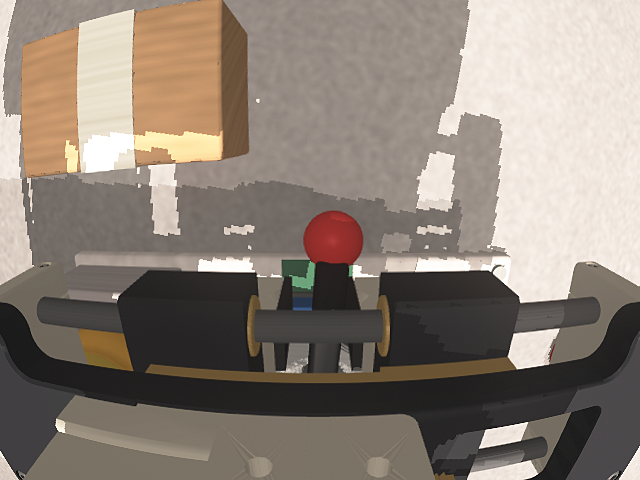

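View pics/side13.png

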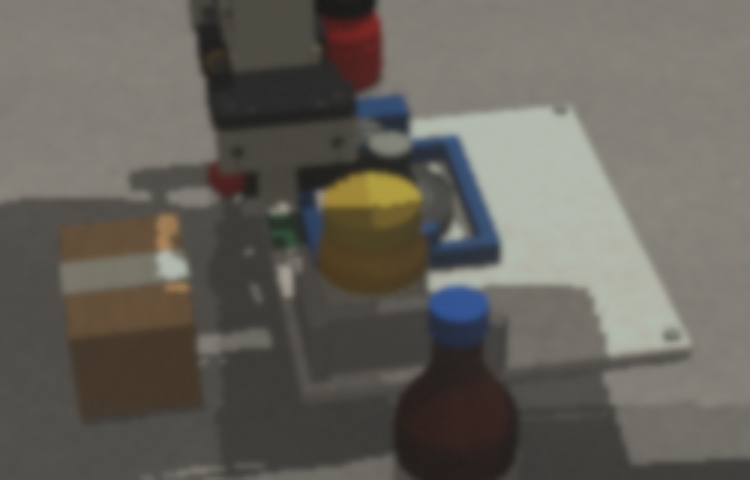

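The lever is at about 1.52 rad and the jar has shifted about 5 mm to +y, so it appears clamped. I'll nudge the lever a touch further toward the centre of the notch, open, and lift clear.

Call:
step_arm([
  [0.024,0,-0.002,0,-0.02],
  [0.024,0,-0.003,0,-0.04],
  [0.024,0,-0.003,0,-0.04],
  [0.024,0,0.001,0,-0.02],
  [0.045,0,0,0,0],
])

```text
time_s: 18.77
tcp_pos: [0.6718, -0.109, 0.0672]
eef_rot: [-180.0, 0.0, 11.5]
contact_force: [-0.5, -0.6, -0.1]
gripper_width: 0.0291
```

Call:
step_arm([
  [0.045,0,0,0,0],
  [0.045,0,0,-0.03,0],
  [0.045,0,0,-0.08,0],
  [0.045,-0.05,0,-0.13,0],
  [0.045,-0.1,0,-0.15,0],
])

```text
time_s: 19.4
tcp_pos: [0.5743, -0.129, 0.2195]
eef_rot: [180.0, -0.1, 11.6]
contact_force: [0.1, -0.6, 1.3]
gripper_width: 0.045
```

Run:
```python
from h import *
s=r.get_state();print(s['tcp_pos'],s['contact_force'])
for n in ['scene','side','wrist']:
  c=capture(n)
  for l in ['jaw','lever_push','jar','sauce_bottle','spice_jar','carton']: print(n,l,[(round(d['p'],2),np.round(d['location'],4).tolist()) for d in spotter.tip_of(n,l)[:1]])
save(c,'w14')
th=np.radians(11.6);R=np.array([[np.cos(th),-np.sin(th)],[np.sin(th),np.cos(th)]])
print('home clamped',W(30,71),'pad',W(30,39),'lever',W(75,-35))
```

```text
[ 0.5742779  -0.12896837  0.21950964] [ 0.12280963 -0.61829658  1.33085746]
scene jaw [(0.63, [0.6413, -0.3256, 0.0006])]
scene lever_push [(0.75, [0.6711, -0.1057, 0.0514])]
scene jar [(0.8, [0.6033, -0.0137, 0.0128])]
scene sauce_bottle [(0.62, [0.5624, 0.1748, -0.0])]
scene spice_jar [(0.56, [0.64, -0.3278, 0.0023])]
scene carton [(0.84, [0.7492, 0.0033, 0.0015])]
side jaw []
side lever_push []
side jar [(0.76, [0.6112, -0.0067, 0.0131])]
side sauce_bottle [(0.65, [0.7452, 0.0009, 0.0037])]
side spice_jar [(0.93, [0.6394, -0.3227, 0.0024])]
side carton []
wrist jaw [(0.77, [0.6137, -0.0433, 0.0145])]
wrist lever_push [(0.7, [0.6715, -0.1116, 0.0494])]
wrist jar [(0.86, [0.6053, -0.0149, 0.015])]
wrist sauce_bottle [(0.76, [0.5568, 0.1751, -0.0016])]
wrist spice_jar [(0.98, [0.6401, -0.3264, -0.001])]
wrist carton [(0.6, [0.7531, 0.0027, 0.0024])]
home clamped [ 0.60991073 -0.01341782] pad [ 0.61634522 -0.04476423] lever [ 0.67530587 -0.10820429]
```

View pics/w14.png

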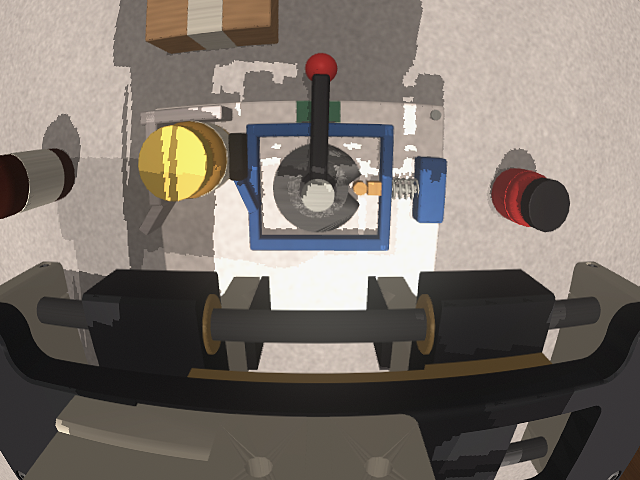

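The wrist picture shows the lever over the green mark at (318,110), the roller in the notch at (360,188), and the pad on the jar at (237,155). I'll check the jar's x position closely.

```bash
cat > chk.py <<'E'
from h import *
import sys
import scipy.ndimage as nd
from scipy.optimize import least_squares
th=np.radians(11.6);R=np.array([[np.cos(th),-np.sin(th)],[np.sin(th),np.cos(th)]])
for n in ['scene','side']:
    c=capture(n); w=cloud(c); j=spotter.regions_of(n,'jar')
    if j:
        q=w[nd.binary_erosion(j[0]['mask'],iterations=1)];q=q[np.isfinite(q).all(1)]
        b=q[(q[:,2]>.058)&(q[:,2]<.08)][:,:2]
        s=least_squares(lambda x:np.hypot(*(b-x).T)-.032,b.mean(0)+(b.mean(0)-c['pose'][:2,3])*.02,loss='soft_l1',f_scale=.003)
        print(n,'jar',s.x,R.T@(s.x-[.5948,-.089])*1e3,len(b),'ztop',np.percentile(q[:,2],98))
c=capture('wrist')
over(c,sys.argv[1],th,(.5948,-.0890),(130,40,450,290),2.4)
E
python3 chk.py ov14
```

```text
scene jar [ 0.60574189 -0.0135702 ] [25.88567574 71.68898961] 462 ztop 0.10101765902320803
side jar [ 0.60855951 -0.01557762] [28.24209657 69.15601542] 457 ztop 0.10192800314000898
```

View pics/ov14.png

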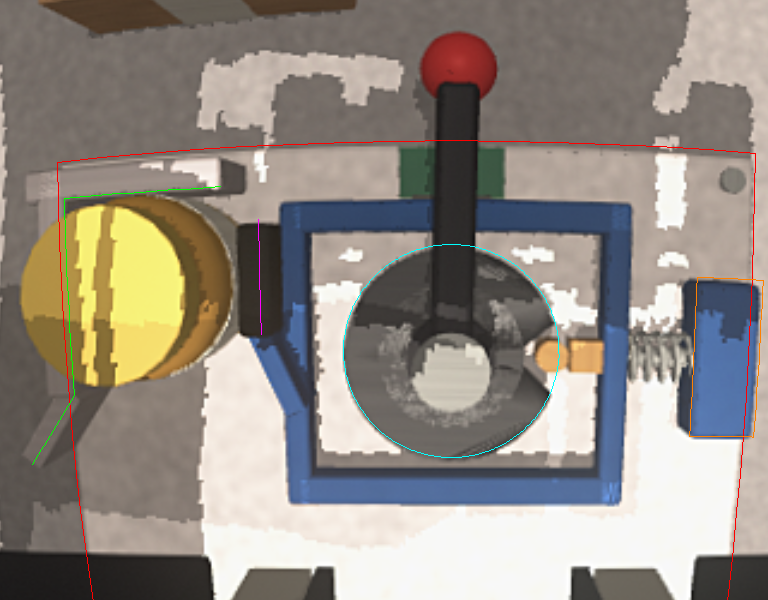

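The roller is seated in the notch and the pad is on the jar, but the depth fits leave the jar's x uncertain by about 2 mm. I'll put the wrist camera straight above the gap between jar and stop.

Run:
```python
from h import *
go([*W(-10,71),.17],11.6)
```

```text
shift [ 0.0182 -0.106   0.0477] roll -0.0002
```

Call:
step_arm([
  [0.045,0.018,-0.106,0,0],
  [0.045,0.018,-0.106,0.0,0],
  [0.045,0.018,-0.106,0.04,0],
  [0.045,0.018,-0.106,0.04,0],
  [0.045,0.018,-0.106,0.04,0],
])

```text
time_s: 21.32
tcp_pos: [0.5711, -0.0219, 0.1786]
eef_rot: [180.0, -0.0, 11.6]
contact_force: [0.3, -0.8, 0.4]
gripper_width: 0.0452
```

Run:
```python
from h import *
c=capture('wrist');save(c,'w15'); print(r.get_state()['tcp_pos'],c['pose'][:3,3])
cv2.imwrite('pics/w15z.png',cv2.resize(c['image'][80:270,200:440,::-1],None,fx=3.2,fy=3.2,interpolation=cv2.INTER_CUBIC))
over(c,'ov15',np.radians(11.6),(.5948,-.0890),(200,80,440,270),3.2)
```

```text
[ 0.57133753 -0.02188725  0.17893721] [ 0.64127765 -0.00822036  0.31806783]
```

View pics/w15.png

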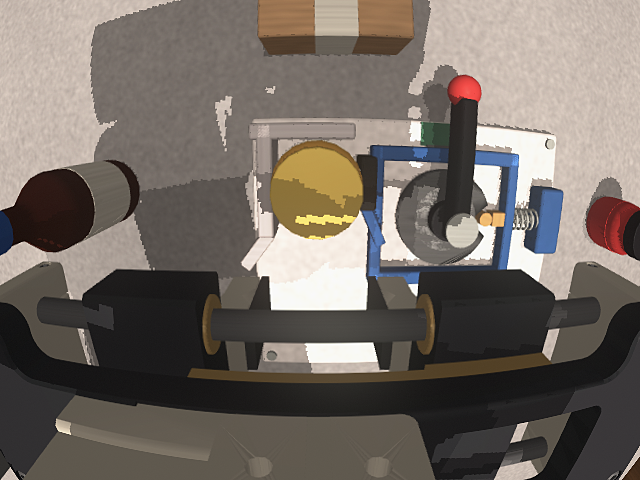

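View pics/ov15.png

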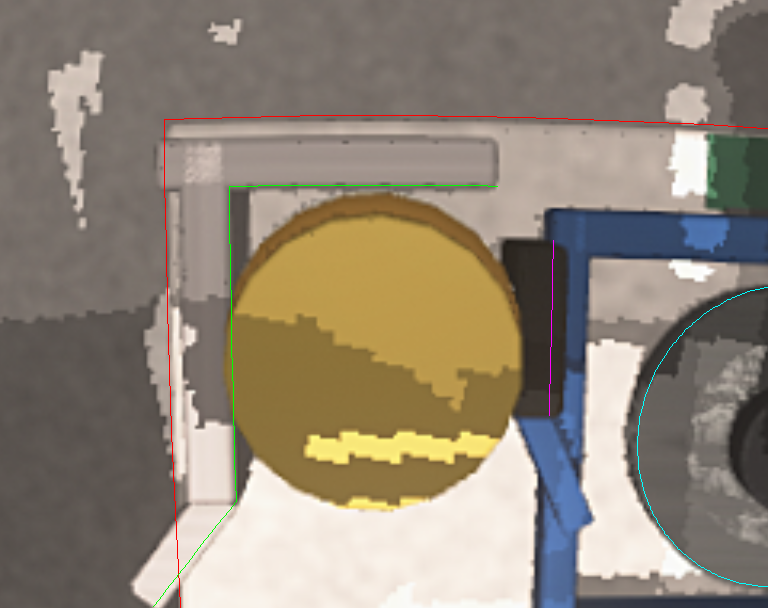

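From straight above, a gap of about 1.8 mm shows between the jar's front (row 194) and the stop's face (row 186). The jar is not quite home. Earlier the finger friction probably pressed the jar onto the plate and faked a stop. I'll do it again in the right order: swing the lever back to open the jaw, seat the jar firmly, check it, and clamp again.

Run:
```python
from h import *
a=1.55
p=W(72*np.sin(a),-35-72*np.cos(a)); go([*p,.178],-78.4+np.degrees(a))
```

```text
shift [0.0815 0.1069 0.0011] roll 0.0202
```

Call:
step_arm([
  [0.045,0.0815,0.107,0,0.02],
  [0.045,0.0815,0.107,0,0.02],
  [0.045,0.0815,0.107,0,0.02],
  [0.045,0.0815,0.107,0.03,0.02],
  [0.045,0.0815,0.107,0.06,0.02],
])

```text
time_s: 22.0
tcp_pos: [0.6723, -0.1106, 0.1183]
eef_rot: [180.0, -0.1, 10.4]
contact_force: [0.4, 0.2, -0.6]
gripper_width: 0.0451
```

```bash
python3 arc.py 1.55; python3 -c "
from h import *
c=capture('wrist');save(c,'w16')"
```

```text
[ 0.6723 -0.1106  0.1183] [ 0.4  0.2 -0.6] 0.04512979941451417
tcp ang 1.5466393896687336 rad 0.0716346320155163
shift [ 0.0002 -0.0003  0.0513] roll -0.0007
```

View pics/w16.png

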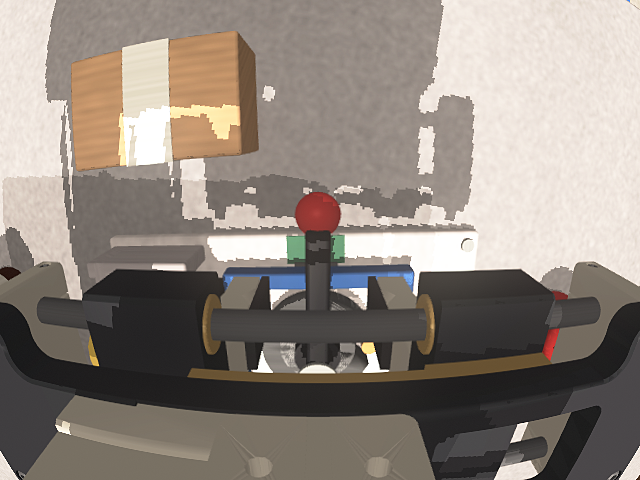

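The lever is centred at (318,270).

Call:
step_arm([
  [0.045,0,0,0.03,0],
  [0.045,0,0,0.051,0],
  [0.024,0,0,0.051,0],
  [0.024,0,0,0.051,0],
  [0.024,0,0,0.051,0],
])

```text
time_s: 22.68
tcp_pos: [0.6727, -0.1099, 0.0683]
eef_rot: [180.0, -0.1, 10.4]
contact_force: [-0.2, 0.6, 0.7]
gripper_width: 0.0253
```

```bash
python3 arc.py 1.45 1.33 1.2 1.05 .9
```

```text
[ 0.6727 -0.1099  0.0683] [-0.2  0.6  0.7] 0.025278889088280354
tcp ang 1.555032791961331 rad 0.07214166107461478
shift [-0.0005  0.0076  0.0013] roll 0.1007
shift [-0.0019  0.0161  0.0013] roll 0.2207
shift [-0.0045  0.025   0.0013] roll 0.3507
shift [-0.009   0.0349  0.0013] roll 0.5007
shift [-0.0149  0.0439  0.0013] roll 0.6507
```

Call:
step_arm([
  [0.024,-0.0005,0.0075,0,0.1],
  [0.024,-0.002,0.016,0,0.22],
  [0.024,-0.0045,0.025,0,0.35],
  [0.024,-0.009,0.035,0,0.5],
  [0.024,-0.015,0.044,0,0.65],
])

```text
time_s: 23.3
tcp_pos: [0.6662, -0.1549, 0.0679]
eef_rot: [-179.9, -0.1, -27.0]
contact_force: [0.4, 5.6, 0.3]
gripper_width: 0.024
```

Call:
step_arm([
  [0.024,-0.001,0.002,0,0.03],
  [0.045,0,-0.002,0,0],
  [0.045,0,-0.002,0,0],
  [0.045,0,-0.002,-0.04,0],
  [0.045,0,-0.002,-0.09,0],
])

```text
time_s: 23.92
tcp_pos: [0.6648, -0.154, 0.1559]
eef_rot: [179.9, 0.2, -26.7]
contact_force: [1.1, 0.4, -0.2]
gripper_width: 0.0449
```

Run:
```python
from h import *
s=r.get_state();print(s['tcp_pos'],s['contact_force'])
c=capture('wrist');save(c,'w17')
go([*W(-42,67),.16],11.6)
go([*W(-42,67),.16],-78.4)
```

```text
[ 0.66482474 -0.15401669  0.15594094] [ 1.13542749  0.41788164 -0.175836  ]
shift [-0.17   -0.0523  0.0039] roll -0.6673
shift [-0.17   -0.0523  0.0039] roll 0.9035
```

View pics/w17.png

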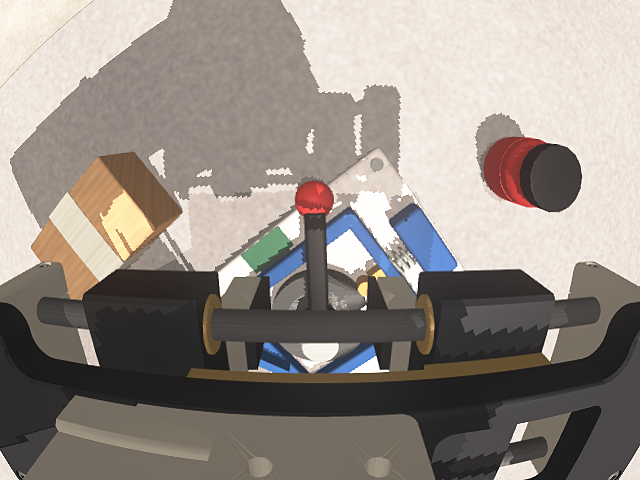

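The lever is back at about 0.95 rad and the jaw is open. This time I'll push with the fingers' side faces at yaw 11.6°, which puts the wrist camera right above the gap.

Call:
step_arm([
  [0.0,-0.17,-0.052,0,-0.667],
  [0.0,-0.17,-0.052,0,-0.667],
  [0.0,-0.17,-0.052,0,-0.667],
  [0.0,-0.17,-0.052,0,-0.667],
  [0.0,-0.17,-0.052,0,-0.667],
])

```text
time_s: 24.6
tcp_pos: [0.5375, -0.0306, 0.157]
eef_rot: [180.0, -0.0, 11.5]
contact_force: [0.8, 0.5, -0.5]
gripper_width: 0.0025
```

Run:
```python
from h import *
c=capture('wrist');save(c,'w18')
over(c,'ov18',np.radians(11.6),(.5948,-.0890),(200,20,440,270),2.4)
go([*W(-30,69),.062],11.6); print(r.get_state()['gripper_width'])
```

```text
shift [ 0.0141 -0.0007  0.0947] roll -0.0043
0.0013282080663244635
```

View pics/ov18.png

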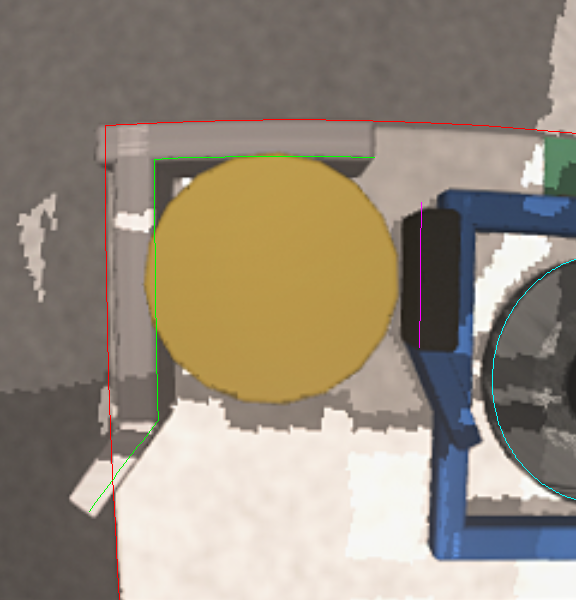

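View pics/w18.png

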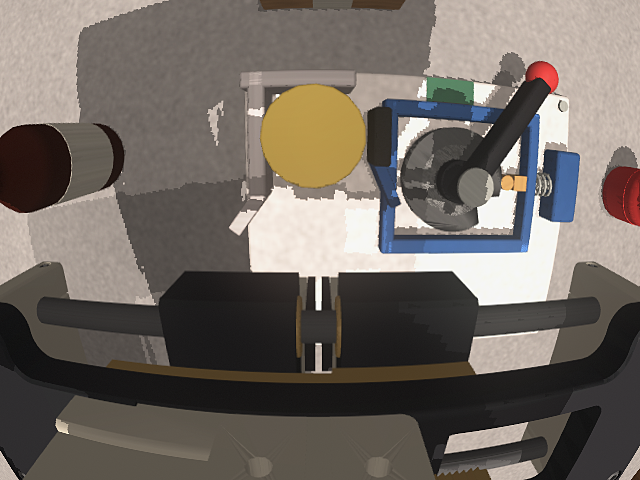

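The jaw is open now: the spring is compressed at (543,185) and the roller is on the cam rim at (507,183). Lowering behind the jar.

Call:
step_arm([
  [0.0,0.0,0.0,0.03,0],
  [0.0,0.006,0,0.06,0],
  [0.0,0.006,0,0.085,0],
  [0.0,0.006,0,0.095,0],
  [0.0,0.013,0,0.095,0],
])

```text
time_s: 25.28
tcp_pos: [0.5503, -0.029, 0.0611]
eef_rot: [180.0, 0.1, 11.3]
contact_force: [-0.4, 0.4, 0.0]
gripper_width: 0.0002
```

Call:
step_arm([
  [0.0,0.005,0,0,0],
  [0.0,0.01,0,0,0],
  [0.0,0.014,0,0,0],
  [0.0,0.016,0,0,0],
  [0.0,0.016,0,0,0],
])

```text
time_s: 25.9
tcp_pos: [0.5662, -0.0253, 0.0616]
eef_rot: [-180.0, -0.0, 11.4]
contact_force: [-0.1, -1.1, 0.1]
gripper_width: 0.0003
```

Run:
```python
from h import *
c=capture('wrist');save(c,'w19')
over(c,'ov19',np.radians(11.6),(.5948,-.0890),(200,20,400,270),3)
s=r.get_state(); print(s['tcp_pos'],s['contact_force']);go([*W(-11.5,69),.062],11.6)
```

```text
[ 0.56599589 -0.02532044  0.06157578] [ 0.15357261 -0.59612036 -0.76132938]
shift [ 0.0039 -0.0008 -0.0004] roll -0.0032
```

View pics/ov19.png

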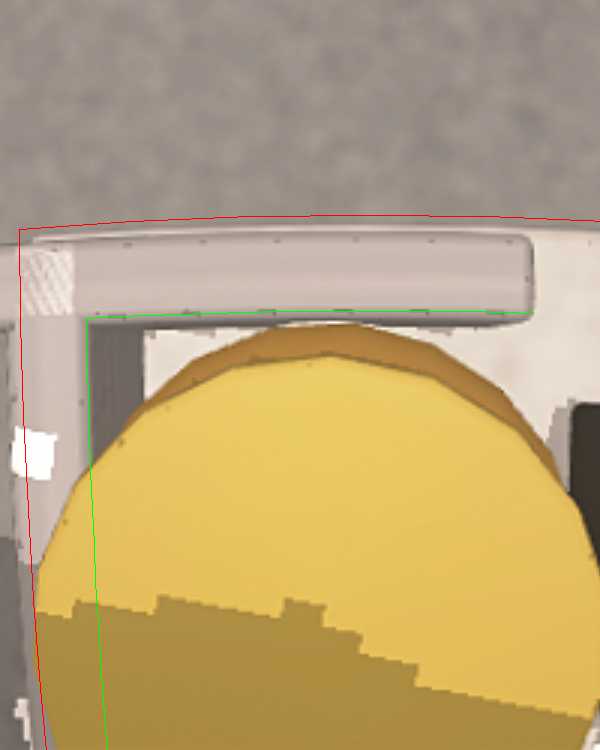

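Call:
step_arm([
  [0.0,0.002,0,0,0],
  [0.0,0.004,0,0,0],
  [0.0,0.005,0,0,0],
  [0.0,0.005,0,0,0],
])

```text
time_s: 26.45
tcp_pos: [0.568, -0.0251, 0.0612]
eef_rot: [180.0, 0.3, 11.4]
contact_force: [-9.6, -0.6, 7.7]
gripper_width: 0.0003
```

Call:
step_arm([
  [0.0,0.001,0,0,0],
  [0.0,0.002,0,0,0],
  [0.0,0.002,0,0,0],
])

```text
time_s: 26.82
tcp_pos: [0.5682, -0.0252, 0.061]
eef_rot: [-180.0, 0.5, 11.4]
contact_force: [-15.9, -0.8, 12.2]
gripper_width: 0.0005
```

Run:
```python
from h import *
c=capture('wrist');save(c,'w20'); print(c['pose'].round(4))
over(c,'ov20',np.radians(11.6),(.5948,-.0890),(200,50,400,250),3.)
th=np.radians(11.6);R=np.array([[np.cos(th),-np.sin(th)],[np.sin(th),np.cos(th)]])
print(R.T@(c['pose'][:2,3]-[.5948,-.089]))
```

```text
[[ 1.973e-01 -9.427e-01 -2.692e-01  6.397e-01]
 [-9.804e-01 -1.899e-01 -5.330e-02 -1.160e-02]
 [-8.000e-04  2.744e-01 -9.616e-01  1.998e-01]
 [ 0.000e+00  0.000e+00  0.000e+00  1.000e+00]]
[0.05958353 0.06678199]
```

View pics/ov20.png

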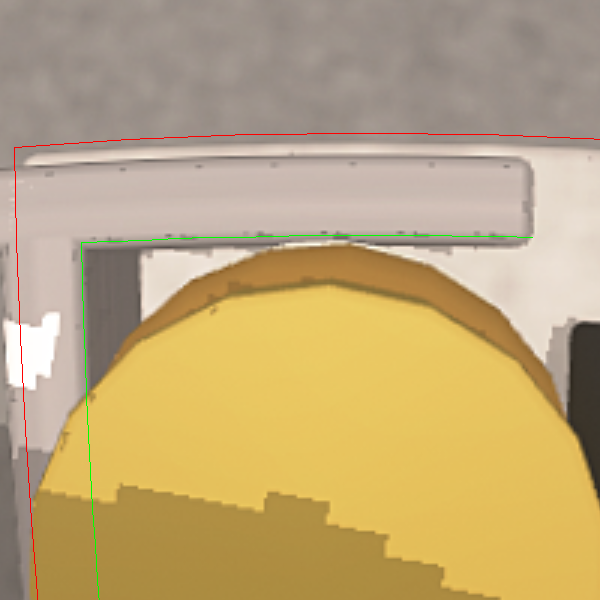

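The jar's front (row 244) is now nearly touching the stop. I'll relieve the downward drag by commanding slightly upward, and push a bit harder to see whether it still moves.

Call:
step_arm([
  [0.0,0.0,0,-0.001,0],
  [0.0,0.001,0,-0.002,0],
  [0.0,0.002,0,-0.002,0],
  [0.0,0.002,0,-0.002,0],
])

```text
time_s: 27.38
tcp_pos: [0.5684, -0.0254, 0.0613]
eef_rot: [-180.0, 0.7, 11.3]
contact_force: [-14.8, -3.6, 3.9]
gripper_width: 0.0003
```

Call:
step_arm([
  [0.0,0.001,0,-0.001,0],
  [0.0,0.002,0,-0.001,0],
  [0.0,0.002,0,-0.001,0],
])

```text
time_s: 27.75
tcp_pos: [0.5686, -0.0255, 0.0616]
eef_rot: [-180.0, 0.9, 11.3]
contact_force: [-18.4, -3.4, 2.8]
gripper_width: 0.0004
```

Run:
```python
from h import *
c=capture('wrist');save(c,'w21'); s=r.get_state();print(s['tcp_pos'],s['contact_force'])
over(c,'ov21',np.radians(11.6),(.5948,-.0890),(200,50,400,250),3.)
```

```text
[ 0.56855416 -0.02549124  0.06161603] [-17.39079542  -3.2586039    2.58002352]
```

View pics/ov21.png

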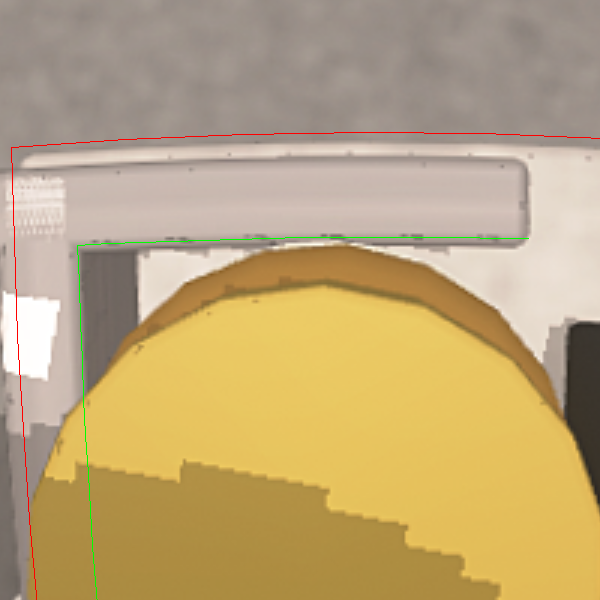

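The force went 15→18 N with only 0.2 mm of motion and little downward drag, so the jar really is against the stop. I'll back off straight and lift.

Call:
step_arm([
  [0.0,-0.005,0,0.002,0],
  [0.0,-0.012,0,0.003,0],
  [0.0,-0.03,0,0.002,0],
  [0.0,-0.035,0,-0.04,0],
  [0.0,-0.035,0,-0.09,0],
])

```text
time_s: 28.42
tcp_pos: [0.5421, -0.0301, 0.1552]
eef_rot: [180.0, 0.1, 11.4]
contact_force: [1.7, -1.2, -0.1]
gripper_width: 0.0002
```

Run:
```python
from h import *
s=r.get_state();print(s['tcp_pos'],s['contact_force'])
c=capture('wrist');save(c,'w22')
go([*W(-10,71),.178],11.6)
```

```text
[ 0.5421145  -0.03008621  0.15523418] [ 1.67715428 -1.24656493 -0.14621619]
shift [ 0.0258 -0.0032 -0.0148] roll -0.0014
```

Viewing from the same overhead spot as before to compare the gap.

Call:
step_arm([
  [0.045,0.026,-0.003,-0.02,0],
  [0.045,0.026,-0.003,-0.02,0],
  [0.045,0.026,-0.003,-0.02,0],
])

```text
time_s: 28.85
tcp_pos: [0.5671, -0.0219, 0.174]
eef_rot: [-180.0, 0.0, 11.4]
contact_force: [-0.8, -0.4, 0.0]
gripper_width: 0.0249
```

Run:
```python
from h import *
c=capture('wrist');print(r.get_state()['tcp_pos'])
over(c,'ov23',np.radians(11.6),(.5948,-.0890),(200,80,440,270),3.2)
a=.97
p=W(72*np.sin(a),-35-72*np.cos(a)); go([*p,.16],-78.4+np.degrees(a))
```

```text
[ 0.56678445 -0.02204338  0.17380608]
shift [0.0739 0.1467 0.0137] roll 0.5974
```

View pics/ov23.png

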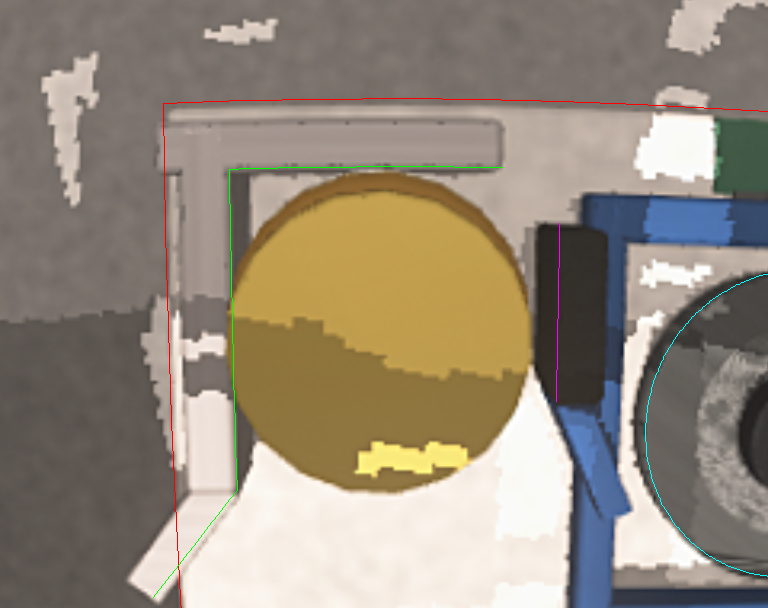

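The gap is now about 3 px (was 8), so the jar is home. I return to the lever at about 0.97 rad.

Call:
step_arm([
  [0.045,0.074,0.147,0,0.597],
  [0.045,0.074,0.147,0,0.597],
  [0.045,0.074,0.147,0,0.597],
  [0.045,0.074,0.147,0,0.597],
  [0.045,0.074,0.147,0.03,0.597],
])

```text
time_s: 29.52
tcp_pos: [0.67, -0.1519, 0.1456]
eef_rot: [-179.9, -0.2, -22.8]
contact_force: [-0.3, 0.7, -0.8]
gripper_width: 0.0447
```

```bash
python3 arc.py .97; python3 -c "
from h import *
c=capture('wrist');save(c,'w24')"
```

```text
[ 0.67   -0.1519  0.1456] [-0.3  0.7 -0.8] 0.044732976146541814
tcp ang 0.9705247777345449 rad 0.07388592815649121
shift [-0.0021  0.0001  0.0786] roll 0.0002
```

View pics/w24.png

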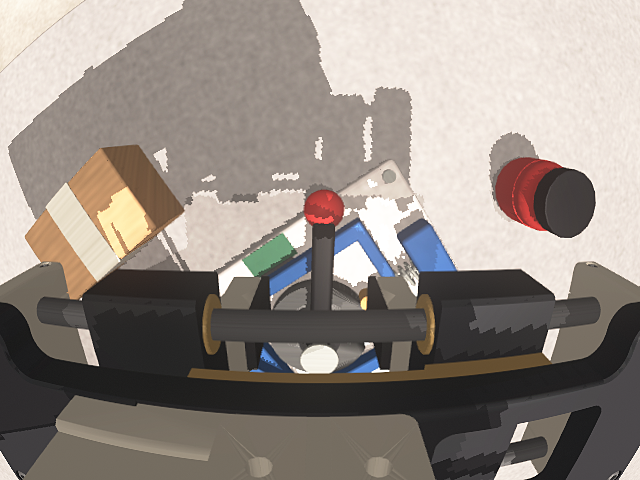

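The lever is centred at (322,270). Descending.

Call:
step_arm([
  [0.045,-0.002,0,0.03,0],
  [0.045,-0.002,0,0.06,0],
  [0.045,-0.002,0,0.078,0],
  [0.024,-0.002,0,0.078,0],
  [0.024,-0.002,0,0.078,0],
])

```text
time_s: 30.2
tcp_pos: [0.668, -0.1506, 0.0678]
eef_rot: [-180.0, -0.1, -22.8]
contact_force: [0.5, 0.6, 1.1]
gripper_width: 0.0305
```

```bash
python3 arc.py 1.08 1.18 1.28 1.36 1.42
```

```text
[ 0.668  -0.1506  0.0678] [0.5 0.6 1.1] 0.03052485390819539
tcp ang 0.9772271274011775 rad 0.07155204535799628
shift [ 0.     -0.0074  0.0008] roll -0.1088
shift [-0.0011 -0.0145  0.0008] roll -0.2088
shift [-0.003  -0.0215  0.0008] roll -0.3088
shift [-0.0049 -0.0269  0.0008] roll -0.3888
shift [-0.0067 -0.0308  0.0008] roll -0.4488
```

Call:
step_arm([
  [0.024,0,-0.0075,0,-0.11],
  [0.024,-0.001,-0.0145,0,-0.21],
  [0.024,-0.003,-0.0215,0,-0.31],
  [0.024,-0.005,-0.027,0,-0.39],
  [0.024,-0.007,-0.031,0,-0.45],
])

```text
time_s: 30.82
tcp_pos: [0.6737, -0.1192, 0.0683]
eef_rot: [180.0, -0.1, 3.1]
contact_force: [-0.9, -0.0, 0.4]
gripper_width: 0.024
```

```bash
python3 arc.py 1.48 1.54 1.58 1.61
```

```text
[ 0.6737 -0.1192  0.0683] [-0.9 -0.   0.4] 0.023980147790978845
tcp ang 1.4256074256837974 rad 0.07199252591167418
shift [-0.0001 -0.0039  0.0013] roll -0.0569
shift [-0.0005 -0.0082  0.0013] roll -0.1169
shift [-0.0009 -0.0111  0.0013] roll -0.1569
shift [-0.0012 -0.0132  0.0013] roll -0.1869
```

Call:
step_arm([
  [0.024,0,-0.004,0,-0.055],
  [0.024,-0.0005,-0.008,0,-0.115],
  [0.024,-0.001,-0.011,0,-0.155],
  [0.024,-0.001,-0.0135,0,-0.185],
  [0.024,-0.001,-0.0135,0,-0.185],
])

```text
time_s: 31.45
tcp_pos: [0.6714, -0.1058, 0.0671]
eef_rot: [180.0, -0.1, 13.6]
contact_force: [0.5, -1.0, 1.2]
gripper_width: 0.0242
```

Call:
step_arm([
  [0.024,0,0.003,0,0.04],
  [0.045,0,0.003,0,0.04],
  [0.045,0,0.003,0,0.04],
  [0.045,0,0.003,-0.04,0.04],
  [0.045,0,0.003,-0.1,0.04],
])

```text
time_s: 32.08
tcp_pos: [0.6704, -0.1089, 0.1653]
eef_rot: [-180.0, 0.3, 11.3]
contact_force: [0.7, -0.1, 0.6]
gripper_width: 0.0449
```

Run:
```python
from h import *
print(r.get_state()['tcp_pos'],r.get_state()['contact_force'])
go([*W(-10,71),.174],11.5)
```

```text
[ 0.67037291 -0.10885444  0.16527447] [ 0.73203548 -0.05638719  0.57541728]
shift [-0.0807 -0.1052 -0.0082] roll -0.0037
```

Call:
step_arm([
  [0.045,-0.081,-0.105,-0.01,0],
  [0.045,-0.081,-0.105,-0.01,0],
  [0.045,-0.081,-0.105,-0.01,0],
  [0.045,-0.081,-0.105,-0.01,0],
])

```text
time_s: 32.58
tcp_pos: [0.572, -0.0212, 0.1772]
eef_rot: [-180.0, -0.1, 11.4]
contact_force: [0.2, -0.3, -0.4]
gripper_width: 0.0448
```

Run:
```python
from h import *
c=capture('wrist');save(c,'w25');print(r.get_state()['tcp_pos'])
over(c,'ov25',np.radians(11.6),(.5948,-.0890),(200,80,440,270),3.2)
```

```text
[ 0.57244439 -0.02173864  0.17686689]
```

View pics/ov25.png

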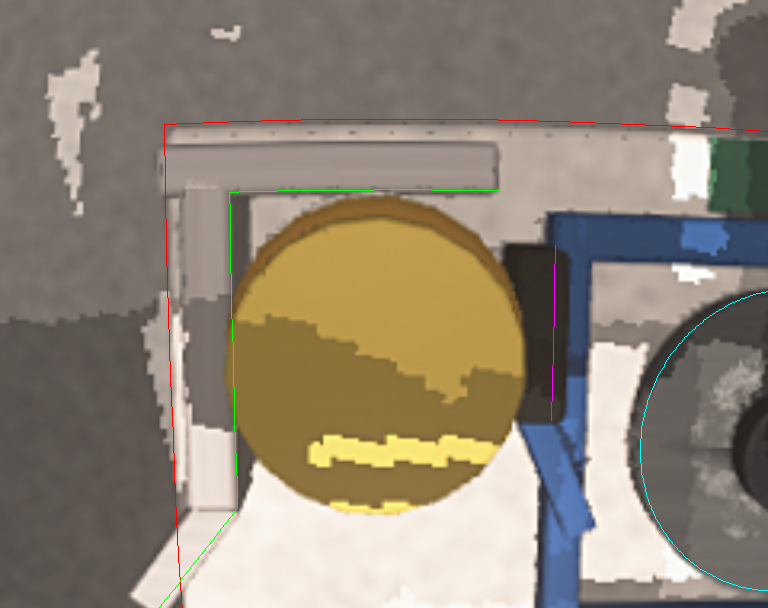

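View pics/w25.png

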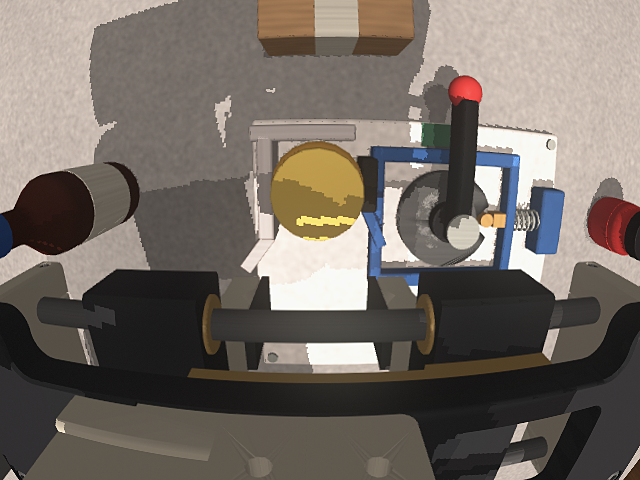

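The overhead view shows the jar against the stop with about 5 px apparent offset (8 before; about 3 of it is parallax). The pad is on the jar, the lever is over the green mark at (465,120), and the roller is in the notch at (487,220). A last check of everything before handing in.

Run:
```python
from h import *
th=np.radians(11.6);R=np.array([[np.cos(th),-np.sin(th)],[np.sin(th),np.cos(th)]])
for n in ['scene','side','wrist']:
  c=capture(n)
  if n=='scene': cv2.imwrite('pics/s26.png',cv2.resize(c['image'][120:320,180:440,::-1],None,fx=3,fy=3))
  for l in ['jaw','lever_push','jar','sauce_bottle','spice_jar','carton']:
    for d in spotter.tip_of(n,l)[:1]:
      print(n,l,round(d['p'],2),np.round(d['location'],4),(R.T@(np.array(d['location'][:2])-[.5948,-.089])*1e3).round(1))
```

```text
scene jaw 0.62 [ 0.6134 -0.044   0.0136] [27.3 40.3]
scene lever_push 0.59 [ 0.6711 -0.1074  0.0505] [ 71.  -33.4]
scene jar 0.56 [ 0.6048 -0.0127  0.0159] [25.1 72.7]
scene sauce_bottle 0.82 [ 0.5648  0.176  -0.0009] [ 23.9 265.6]
scene spice_jar 0.67 [ 0.6398 -0.3246 -0.0024] [  -3.3 -239.8]
scene carton 0.59 [0.745  0.0049 0.0025] [166.   61.8]
side lever_push 0.95 [ 0.673  -0.1085  0.0531] [ 72.7 -34.8]
side jar 0.73 [ 0.6089 -0.0083  0.0134] [30.  76.2]
side sauce_bottle 0.59 [0.5668 0.1733 0.0021] [ 25.3 262.6]
side spice_jar 0.89 [ 0.639  -0.3241  0.0013] [  -4.  -239.2]
side carton 0.97 [ 0.749  -0.0035 -0.0017] [168.2  52.7]
wrist jaw 0.89 [ 0.6122 -0.0438  0.0153] [26.1 40.8]
wrist lever_push 0.59 [ 0.6716 -0.1119  0.0558] [ 70.6 -37.9]
wrist jar 0.97 [ 0.6067 -0.0151  0.0123] [26.5 70. ]
wrist sauce_bottle 0.71 [ 0.5607  0.1733 -0.0016] [ 19.3 263.8]
wrist spice_jar 0.79 [ 0.6421 -0.3256 -0.0015] [  -1.2 -241.3]
wrist carton 0.91 [7.534e-01 1.800e-03 4.000e-04] [173.6  57.1]
```

View pics/s26.png

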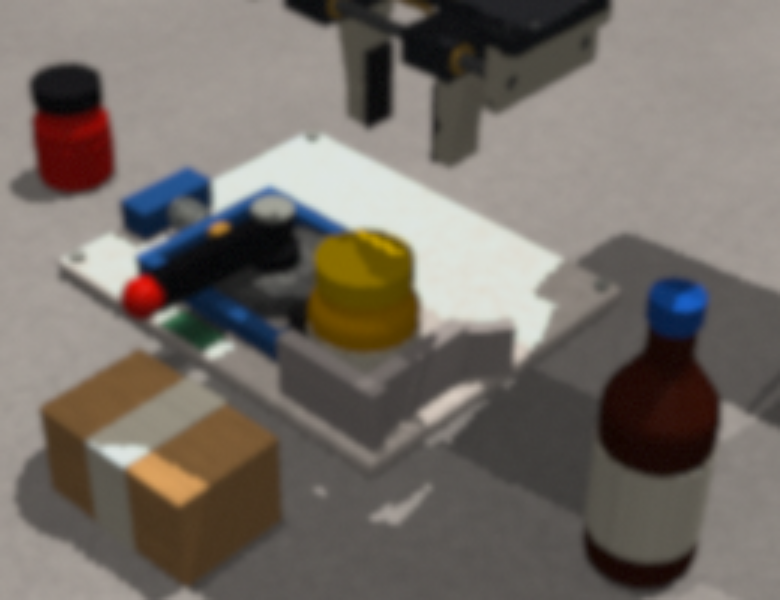

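The jaw (x fixed at 30 mm) reads 26 to 27 mm and the lever reads 71 to 73 instead of 75, so the networks read x about 3 mm low. Corrected for that, the jar's reading fits home. The other goods have not moved.

```bash
python3 -c "
from h import *
print(workorder.close_job(), r.get_state()['time_s'])"
```

```text
the job is handed in; nothing more can be done
the job is handed in; nothing more can be done
```

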